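# Put the hand-therapy marbles away in the roll-top box

## Task

Roll the slatted shutter of the box fully open, tip all five marbles from the orange cup into the blue tray inside, then stand the empty cup upright on the counter clear of the box and roll the shutter fully shut. Leave the other things on the counter where they are.

Things in the scene. Friction and masses are not known exactly. Their poses are not given: they have to be found in the camera images.
- rollbox: roll-top box: a fixed white box with a red front, 310 deep (its x) x 300 wide (its y) x 210 high; origin under its centre on the counter; its front faces its own -x (towards the robot). Its two D-shaped side panels (9 thick) reach 155 from the track axis.
- shutter (a joint): roll of the box's slatted aluminium shutter on its circular track, rad: 0 = fully shut (leading edge down on the red front), 1.35 = fully open (rolled over the top into the back); starts shut or slightly ajar. It stays where it is left; moving it takes about 1 to 5 N at the bar. Opening carries the bar up and back (box +x) on a circle about track_axis.
- bar (a point): centre of the black round pull bar: 12 thick, 120 long along the box's y, on two end posts (108 clear between), 185 from the track axis, 35 clear of the slats. At shutter value q it stands at angle 0.419+q above the box's -x as seen from the axis (shut: low in front; open: on top, 30 clear above the fixed hood behind). It can be pinched from above throughout, turning between the fingers.
- track_axis (a point): centre of the shutter's track circle, 55 above the box's origin, fixed to the box with the box's axes; the shutter turns about its y axis. The slats run at radius 140 (7 thick).
- tray (a point): centre of the floor of the blue-lined tray, the front compartment of the box: 140 (box x) x 282 (box y), floor 9 above the counter, axes as the box. In front the red wall, 80 high; behind a blue wall, 105 high; at the ends the side panels, about 190 high at mid-tray. Open from above once the shutter is open.
- cup_mid (a point): orange open cup, loose, upright at the start, holding the marbles; 85 high, outer diameter 58 at the foot to 62 at the rim, wall 3, floor 5, about 60 g plus marbles (friction and mass vary); the point lies on its axis half-way up, z along the axis to the mouth.
- marble0_center (a point): centre of a glass marble, 20 in diameter, about 11 g, green; starts in the orange cup.
- marble1_center (a point): centre of a glass marble, 20 in diameter, about 11 g, amber; starts in the orange cup.
- marble2_center (a point): centre of a glass marble, 20 in diameter, about 11 g, blue; starts in the orange cup.
- marble3_center (a point): centre of a glass marble, 20 in diameter, about 11 g, red; starts in the orange cup.
- marble4_center (a point): centre of a glass marble, 20 in diameter, about 11 g, yellow; starts in the orange cup.
- white_cup_mid (a point): bystander: an empty white cup, loose, same size as the orange one; the point is half-way up its axis. The two cups may start in each other's place. To be left alone.
- bottle: bystander: loose white bottle with blue cap, 52 diameter, 150 high, origin under its centre.
- jar: bystander: loose clear jar with yellow cap, 56 diameter, 70 high, origin under its centre.
- tape: bystander: loose roll of tape lying flat, 70 diameter, 25 high, origin under its centre.
There are look-alikes about, which are no part of the job. Of the things that look like the part that bears cup_mid, take the one that is farthest to the robot's left at the start.

How it is judged:
By the outcome, as a careful person would: the job done as asked, in the order asked, and still so for the second after the job is handed in, with the robot touching nothing.
It also fails if it takes over 72 s, if anything falls off the work surface, if the arm or the gripper's body presses on something with over 40 N, if the wrist force passes 120 N, or if a joint passes its speed limit or range.

## Robot

A 7-joint arm with a two-finger parallel gripper is mounted at the origin on the work surface. World frame = base frame: x ahead of the robot, y to its left, z up, the work surface at z = 0. Lengths are in m, angles in rad, forces in N, time in s.
With the tool pointing down it reaches from about 0.425 to 0.875 m from the base axis. Payload 4.7 kg.
Tool frame: the origin (TCP) lies where the fingers leave the gripper's body, on its centre line; the fingertips stand 70 mm ahead of it and the grasp point (between the pads) lies 51 mm ahead of it; z points along the fingers, y is the line along which they close (so a half turn about z gives the same grasp; the last joint's range is limited). The gripper opens to 87 mm and grips with 3 to 60 N. Pads are 19 mm wide; open, the fingers measure 117 mm over their backs; the gripper's body (75 mm by 190 mm) begins 51 mm behind the grasp point.
Start: joints at [-1.316, 0.321, -0.07, 1.45, 0.023, 1.371, -0.057], TCP at [0.155, 0.631, 0.292] pointing down, gripper open.
Joint ranges: [-2.86, 2.86], [-0.3, 2.09], [-1.38, 1.24], [0.06, 2.45], [-1.56, 4.7], [0.09, 2.05], [-2.69, 2.69]. Speed limits (rad/s): [2.57, 2.57, 3.14, 3.14, 3.14, 3.14, 3.14].

## Interface

Orientations are given as a rotation vector (axis times angle).
In Python, from bench import get_state, get_image, get_calibration, close_job gives the robot as it stands.
- The arm moves only by the tool send_rows, never from a script. Its argument "rows" is a list of rows, each an object of numbers: "hand": the finger opening in mm, from 0 to 87; "x", "y", "z": the shift along the world's x, y, z in mm; "roll": the turn about the world's z in degrees. A call has 1 to 10 rows; each row shifts and turns the commanded pose from where the row before left it; what a row does not reach is not made up. A row lasts 1/10 s, in which the tool goes at most 50 mm and 8.59 degrees, less where a joint would pass 70% of its speed; a pose out of reach is approached as far as the arm can. A call is refused whole if a number of a shift passes 50 or a number of a turn 8.59, either way. A call with a gripper value outside its range is refused whole. The fingers move at their own pace and stop on an object; "force" is the grip in N (left out, the last holds). Time passes only in rows, so rows that do not move let the fingers close. It gives the time, the measured TCP pose, the force, the opening and the grip force at its end, in the units of the state.
- get_state(): the state, without advancing time (a new reading comes with each control period).
- get_image(name): name is "scene" or "top" or "wrist"; returns the picture (400x640x3 uint8, blue, green, red); there is no depth.
- get_calibration(name): a dict with "mtx" (3x3 intrinsics, pixels), "world_from_camera" (4x4, takes a point from camera to world coordinates). Camera axes: x right, y down, z forward; pixel columns grow to the right and rows downward; lengths in m; the calibration is good to about 2 mm. A picture is of the moment at which its call begins: read the wrist's pose just before it. get_calibration takes no time and is no camera call; for the wrist camera it gives the pose at the moment of the call.
- close_job(): hands the job in; it is judged then, once.
The state is a dict: "time": time; "joint_positions": joint angles; "qd": joint speeds; "joint_torque": joint torques, N m; "position": TCP position; "tool_rot": TCP orientation; "ft_force": force on the tool from outside, world axes, zero at the start; "torque": the same for the moment, N m; "grip_width": opening from 0.0 (shut) to 1.0 (fully open); "grip_force": force on a finger pad.
Only numpy, scipy, OpenCV 4.12 (cv2) and the standard library are available. Lean on these libraries where they do the work, as an engineer would, in place of code of your own. Each camera call takes 0.05 s, during which the arm holds its last target. There are 200 camera calls.

## Working session

There is one attempt and no reset: what is moved stays moved. The work goes in short steps, Python scripts to look and compute and a tool call to move; the robot and the scene stay as the last step left them, time stands still between calls to the robot, and variables do not carry over. Pictures are saved under pics/ and viewed, at most 10 in all, crops included, and the job is handed in when it is done.

Besides the shell and the picture viewer there is one more tool, called after "Call:" in YAML: its name, and indented under it one key for each argument. send_rows: Moves the arm, as the interface text tells. Its arguments: {"type":"object","properties":{"rows":{"type":"array","items":{"type":"object","properties":{"hand":{"type":"number"},"x":{"type":"number"},"y":{"type":"number"},"z":{"type":"number"},"roll":{"type":"number"}}}},"force":{"type":"number"}},"required":["rows"]}

```bash
mkdir -p pics
cat > h.py <<'E'
import numpy as np, cv2
from bench import *
np.set_printoptions(precision=4,suppress=True)
def shot(cam,fn,crop=None,scale=1):
    c=get_calibration(cam); im=get_image(cam)
    if crop: x0,y0,x1,y1=crop; im=im[y0:y1,x0:x1]
    if scale!=1: im=cv2.resize(im,None,fx=scale,fy=scale,interpolation=cv2.INTER_CUBIC)
    cv2.imwrite('pics/'+fn,im); return c
def ray(cam,u,v,z,c=None):
    c=c or get_calibration(cam); K=np.array(c['mtx']);T=np.array(c['world_from_camera'])
    d=T[:3,:3]@np.linalg.solve(K,[u,v,1]); o=T[:3,3]
    return o+d*(z-o[2])/d[2]
def proj(cam,p,c=None):
    c=c or get_calibration(cam); K=np.array(c['mtx']);T=np.array(c['world_from_camera'])
    q=K@(T[:3,:3].T@(np.array(p)-T[:3,3])); return q[:2]/q[2]
E
python3 - <<'E'
from h import *
a=get_image('scene');b=get_image('top')
cv2.imwrite('pics/a.png',a);cv2.imwrite('pics/b.png',b)
for n in('scene','top'):
    c=get_calibration(n);print(n,np.array(c['mtx']),np.array(c['world_from_camera']))
s=get_state();print(s['time'],s['position'],s['tool_rot'],s['grip_width'],s['ft_force'])
E
```

```text
scene [[376.8538   0.     317.999 ]
 [  0.     376.8538 199.4317]
 [  0.       0.       1.    ]] [[-0.5659  0.5437 -0.6198  1.0713]
 [ 0.8242  0.3532 -0.4426  0.3427]
 [-0.0217 -0.7613 -0.648   0.7231]
 [ 0.      0.      0.      1.    ]]
top [[388.9736   0.     322.34  ]
 [  0.     388.9736 196.5896]
 [  0.       0.       1.    ]] [[-0.0289 -0.9924  0.12    0.4104]
 [-0.9996  0.0284 -0.006  -0.0859]
 [ 0.0025 -0.1201 -0.9928  0.9358]
 [ 0.      0.      0.      1.    ]]
0.1 [0.1549 0.6309 0.2913] [-0.3772 -3.1187  0.0027] 1.0009283473049484 [ 0.2943 -0.385  -0.3027]
```

View pics/a.png

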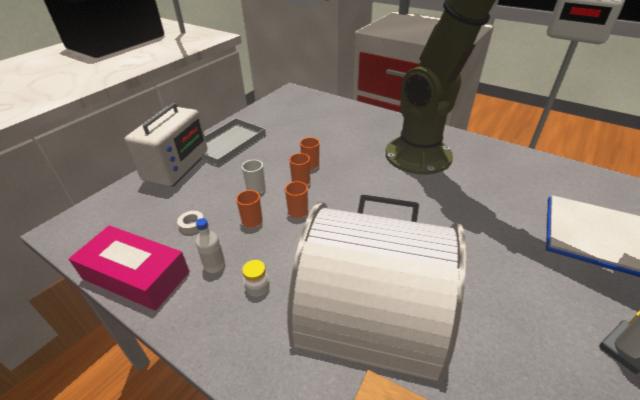

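View pics/b.png

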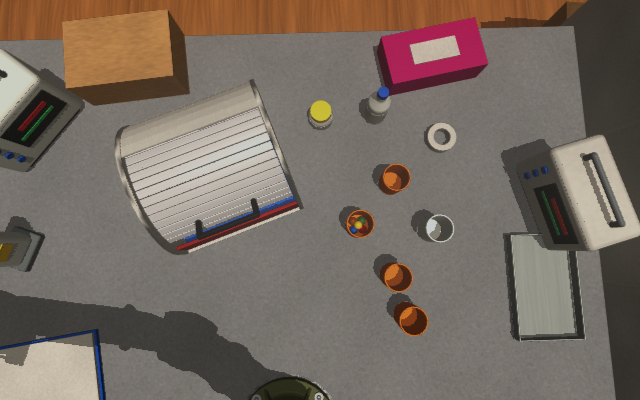

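The top view shows four orange cups at (396,178), (360,223), (398,277) and (413,320), plus a white one at (439,228). The one farthest to the robot's left (image left) is (360,223), and it also holds the marbles. The box is at about (210,165), yawed about +20°.

Run:
```python
from h import *
b=cv2.imread('pics/b.png')
cv2.imwrite('pics/c.png',cv2.resize(b[75:265,105:385],None,fx=2.85,fy=2.85,interpolation=cv2.INTER_CUBIC))
```

```text
(no output)
```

View pics/c.png

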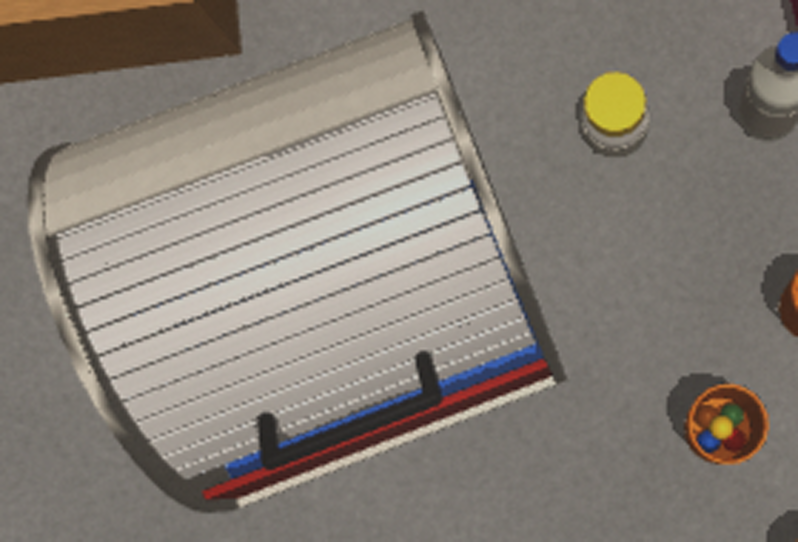

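Only (360,223) has marbles in it: green, amber, red, blue and yellow. That confirms the cup choice. The shutter is slightly ajar, with the bar ends at top pixels (199.7,236.4) and (258.3,214.3). I'll fit the box pose next.

```bash
cat > fit.py <<'E'
from h import *
from scipy.optimize import least_squares
ct,cs=get_calibration('top'),get_calibration('scene')
def w(p,b):
    x,y,t,q=p;c,s=np.cos(t),np.sin(t);return np.array([x+c*b[0]-s*b[1],y+s*b[0]+c*b[1],b[2]])
def bar(q,y): a=.419+q; return [-.185*np.cos(a),y,.055+.185*np.sin(a)]
def res(p,full=False):
    q=p[3];r=[]
    for c,b,o in [(ct,bar(q,.057),(199.7,236.4)),(ct,bar(q,-.057),(258.3,214.3)),
      (cs,bar(q,-.057),(360.5,199)),(cs,bar(q,.057),(418,204.5)),
      (ct,[-.155,-.15,0],(302.5,208.7)),(ct,[-.155,.15,0],(188,253))]:
        r.append(proj('',w(p,b),c)-np.array(o))
    return np.array(r) if full else np.ravel(r)
E
python3 - <<'E'
from fit import *
s=least_squares(res,[.6,.2,.35,.1],loss='soft_l1');p=s.x
print(p,np.degrees(p[2]));print(res(p,True))
print('bar',w(p,bar(p[3],0)),'axis',w(p,[0,0,.055]))
for n,c in(('a',cs),('b',ct)):
    im=cv2.resize(cv2.imread(f'pics/{n}.png'),None,fx=2,fy=2)
    for y in(.15,-.15):
        th=np.linspace(0,np.pi,40)
        P=[[-.155,y,0]]+[[-.155*np.cos(a),y,.055+.155*np.sin(a)] for a in th]+[[.155,y,0]]
        L=np.array([proj('',w(p,b),c)*2 for b in P]).astype(int)
        cv2.polylines(im,[L],False,(0,255,0),1)
    for y in(.057,-.057): cv2.circle(im,tuple((proj('',w(p,bar(p[3],y)),c)*2).astype(int)),3,(255,0,255),1)
    for z in(.0,): pass
    cv2.imwrite(f'pics/o{n}.png',im[300:800,520:1000] if n=='a' else im[120:540,180:700])
o=np.hstack([cv2.resize(cv2.imread('pics/oa.png'),(400,417)),cv2.resize(cv2.imread('pics/ob.png'),(400,323)).copy() if 0 else cv2.copyMakeBorder(cv2.resize(cv2.imread('pics/ob.png'),(400,323)),0,94,0,0,0)])
cv2.imwrite('pics/o.png',o)
# orange cup: rim ellipse centre at z=.085
print('cup',ray('',105+728/2.85,75+424/2.85,.085,ct))
for n,u,v,z in(('white',439,228,.085),('o2',396,178,.085),('o3',398,277,.085),('o4',413,320,.085),('jar',320,110,.07),('tape',441,137,.025),('bottlecap',383,92,.15)): print(n,ray('',u,v,z,ct))
E
```

```text
[0.5934 0.1484 0.3453 0.2017] 19.782219962927627
[[ 1.4781 -0.546 ]
 [-2.9754  0.5154]
 [ 3.3311 -1.8211]
 [-3.6621  0.1668]
 [ 0.9713 -1.2427]
 [-2.1819  0.3416]]
bar [0.4518 0.0975 0.1626] axis [0.5934 0.1484 0.055 ]
cup [ 0.451  -0.1725  0.085 ]
white [ 0.4368 -0.3436  0.085 ]
o2 [ 0.55   -0.2555  0.085 ]
o3 [ 0.3344 -0.2486  0.085 ]
o4 [ 0.2439 -0.2758  0.085 ]
jar [ 0.716  -0.0915  0.07  ]
tape [ 0.6565 -0.3808  0.025 ]
bottlecap [ 0.7232 -0.2246  0.15  ]
```

View pics/o.png

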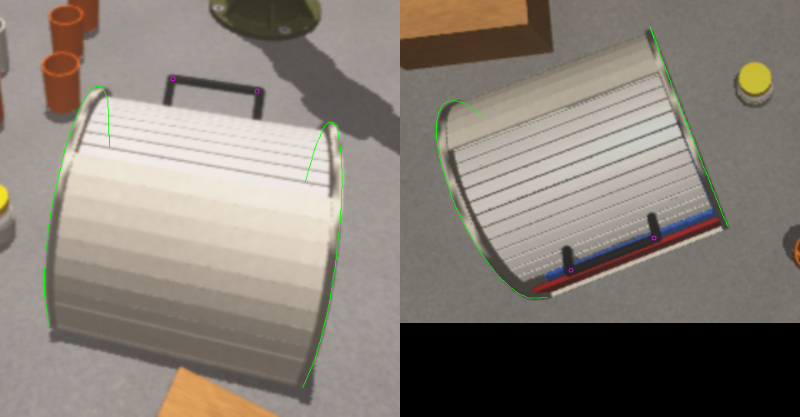

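The overlay matches the box outlines in both views. That gives the box origin at (0.593,0.148), yaw 19.8°, q≈0.20, and the bar at (0.452,0.0975,0.163). The target cup is at (0.451,-0.1725). I'll move above the bar.

Call:
send_rows:
  rows:
    - {"x": 23,"y": -41,"roll": -4.3,"hand": 36}
    - {"x": 23,"y": -41,"roll": -4.3}
    - {"x": 23,"y": -41,"roll": -4.3}
    - {"x": 23,"y": -41,"roll": -4.3}
    - {"x": 23,"y": -41,"roll": -4.3}
    - {"x": 23,"y": -41,"roll": -4.3}
    - {"x": 23,"y": -41,"roll": -4.3}
    - {"x": 23,"y": -41,"roll": -4.3}
    - {"x": 23,"y": -41,"roll": -4.3}
    - {"x": 23,"y": -41,"roll": -4.3}
  force: 20

```text
schema error: expected keys hand, x, y, z, roll
```

Call:
send_rows:
  rows:
    - {"x": 22,"y": -41,"roll": -4.5}
    - {"x": 22,"y": -41,"roll": -4.5}
    - {"x": 22,"y": -41,"roll": -4.5}
    - {"z": 0}

```text
schema error: expected keys hand, x, y, z, roll
```

Run:
```python
from h import *
s=get_state();print(s['time'],s['position'],s['tool_rot'],s['joint_positions'],s['grip_width'])
im=get_image('wrist');c=get_calibration('wrist');cv2.imwrite('pics/w1.png',im)
im=get_image('top');cv2.imwrite('pics/t1.png',im)
c=get_calibration('wrist');print(np.array(c['mtx']),np.array(c['world_from_camera']))
from fit import *
p=[.5934,.1484,.3453,.2017]
for y in (.06,-.06): print(proj('',w(p,bar(p[3],y)),c))
```

```text
0.1 [0.1549 0.6309 0.2913] [-0.3772 -3.1187  0.0027] [-1.3159  0.3217 -0.0701  1.4516  0.0226  1.3708 -0.0569] 1.0009283473049484
[[317.4167   0.     321.0451]
 [  0.     317.4167 200.773 ]
 [  0.       0.       1.    ]] [[ 0.2391  0.9389  0.2478  0.086 ]
 [ 0.971  -0.2309 -0.0619  0.6476]
 [-0.0009  0.2554 -0.9668  0.384 ]
 [ 0.      0.      0.      1.    ]]
[-60.1498 567.7937]
[-132.7767  608.46  ]
```

View pics/w1.png

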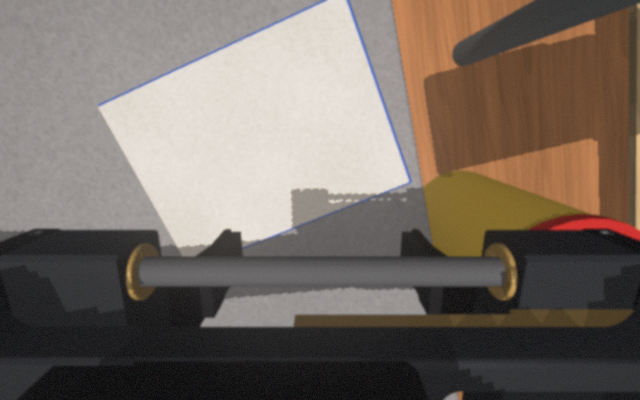

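The rows were refused because every key is required. The wrist view shows only the fingers over the clipboard area, and nothing has moved. I'll resend with full rows.

Call:
send_rows:
  rows:
    - {"x": 23,"y": -41,"z": 0,"roll": -4.3,"hand": 36}
    - {"x": 23,"y": -41,"z": 0,"roll": -4.3,"hand": 36}
    - {"x": 23,"y": -41,"z": 0,"roll": -4.3,"hand": 36}
    - {"x": 23,"y": -41,"z": 0,"roll": -4.3,"hand": 36}
    - {"x": 23,"y": -41,"z": 0,"roll": -4.3,"hand": 36}
    - {"x": 23,"y": -41,"z": 0,"roll": -4.3,"hand": 36}
    - {"x": 23,"y": -41,"z": 0,"roll": -4.3,"hand": 36}
    - {"x": 23,"y": -41,"z": 0,"roll": -4.3,"hand": 36}
    - {"x": 23,"y": -41,"z": 0,"roll": -4.3,"hand": 36}
    - {"x": 23,"y": -41,"z": 0,"roll": -4.3,"hand": 36}
  force: 20

```text
time: 1.2
position: [0.3856, 0.2194, 0.2924]
tool_rot: [1.498, 2.761, 0.001]
ft_force: [0.5, -0.9, -0.3]
grip_width: 0.416
grip_force: 0.0
```

Call:
send_rows:
  rows:
    - {"x": 22,"y": -41,"z": 0,"roll": -4.5,"hand": 36}
    - {"x": 22,"y": -41,"z": 0,"roll": -4.5,"hand": 36}
    - {"x": 22,"y": -41,"z": 0,"roll": -4.5,"hand": 36}
    - {"x": 0,"y": 0,"z": 0,"roll": 0,"hand": 36}

```text
time: 1.6
position: [0.4533, 0.0915, 0.2927]
tool_rot: [1.823, 2.555, -0.0]
ft_force: [0.0, 0.8, 0.5]
grip_width: 0.414
grip_force: 0.0
```

Run:
```python
from h import *
s=get_state();print(s['time'],s['position'],s['tool_rot'],s['joint_positions'],s['grip_width'])
c=get_calibration('wrist');im=get_image('wrist')
from fit import *
p=[.5934,.1484,.3453,.2017]
for y in (.06,-.06):
    u=proj('',w(p,bar(p[3],y)),c);print(u);cv2.circle(im,tuple(u.astype(int)),4,(255,0,255),1)
cv2.imwrite('pics/w2.png',im)
```

```text
1.6 [0.4533 0.0915 0.2927] [ 1.8229  2.5555 -0.0004] [-0.7621 -0.1087  0.4734  1.9086  0.0532  1.3287  0.0277] 0.4136699244433359
[322.3595 122.2902]
[324.4133 281.3137]
```

View pics/w2.png

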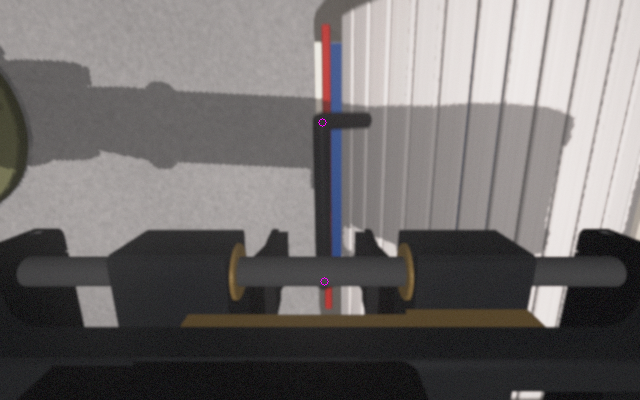

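The bar (column ~321) is centred between the fingertips (288–356), as predicted. I'll descend and pinch it.

Call:
send_rows:
  rows:
    - {"x": 0,"y": 4,"z": -25,"roll": 0,"hand": 36}
    - {"x": 0,"y": 2,"z": -25,"roll": 0,"hand": 36}
    - {"x": 0,"y": 0,"z": -15,"roll": 0,"hand": 36}
    - {"x": 0,"y": 0,"z": -8,"roll": 0,"hand": 36}
    - {"x": 0,"y": 0,"z": 0,"roll": 0,"hand": 0}
    - {"x": 0,"y": 0,"z": 0,"roll": 0,"hand": 0}
    - {"x": 0,"y": 0,"z": 0,"roll": 0,"hand": 0}
    - {"x": 0,"y": 0,"z": 0,"roll": 0,"hand": 0}
    - {"x": 0,"y": 0,"z": 0,"roll": 0,"hand": 0}

```text
time: 2.55
position: [0.4502, 0.104, 0.2199]
tool_rot: [-1.808, -2.567, 0.002]
ft_force: [-5.7, -1.7, 5.5]
grip_width: 0.129
grip_force: 20.0
```

Run:
```python
from fit import *
p=[.5934,.1484,.3453,.2017]
B0=w(p,bar(p[3],0))
for q in np.linspace(.2,1.36,13):
    print(round(q,3),(w(p,bar(q,0))-B0)*1000)
```

```text
0.2 [-0.1719 -0.0618 -0.256 ]
0.297 [10.2386  3.6829 13.7854]
0.393 [21.8758  7.869  26.6935]
0.49 [34.6309 12.4571 38.3477]
0.587 [48.3849 17.4046 48.6392]
0.683 [63.0094 22.6652 57.4718]
0.78 [78.3678 28.1898 64.7632]
0.877 [94.3166 33.9268 70.4453]
0.973 [110.707   39.8226  74.4649]
1.07 [127.386   45.8222  76.7846]
1.167 [144.1978  51.8696  77.3827]
1.263 [160.9854  57.9083  76.2536]
1.36 [177.5921  63.8819  73.4078]
```

Pinched: the opening is 11 mm on the 12 mm bar. Next I'll follow the arc to open the shutter.

Call:
send_rows:
  rows:
    - {"x": 10.2,"y": 3.7,"z": 13.8,"roll": 0,"hand": 0}
    - {"x": 11.6,"y": 4.2,"z": 12.9,"roll": 0,"hand": 0}
    - {"x": 12.8,"y": 4.6,"z": 11.6,"roll": 0,"hand": 0}
    - {"x": 13.8,"y": 5,"z": 10.3,"roll": 0,"hand": 0}
    - {"x": 14.6,"y": 5.2,"z": 8.8,"roll": 0,"hand": 0}
    - {"x": 15.4,"y": 5.5,"z": 7.3,"roll": 0,"hand": 0}

```text
time: 3.15
position: [0.5287, 0.132, 0.2852]
tool_rot: [-1.807, -2.567, 0.003]
ft_force: [-4.3, -2.5, 3.6]
grip_width: 0.131
grip_force: 20.0
```

Call:
send_rows:
  rows:
    - {"x": 16,"y": 5.8,"z": 5.7,"roll": 0,"hand": 0}
    - {"x": 16.4,"y": 5.9,"z": 4,"roll": 0,"hand": 0}
    - {"x": 16.7,"y": 6,"z": 2.3,"roll": 0,"hand": 0}
    - {"x": 16.8,"y": 6,"z": 0.6,"roll": 0,"hand": 0}
    - {"x": 16.8,"y": 6,"z": -1.1,"roll": 0,"hand": 0}
    - {"x": 16.6,"y": 6,"z": -2.8,"roll": 0,"hand": 0}
    - {"x": 3,"y": 1,"z": -1,"roll": 0,"hand": 0}
    - {"x": 0,"y": 0,"z": 0,"roll": 0,"hand": 0}

```text
time: 3.95
position: [0.6263, 0.1662, 0.2925]
tool_rot: [-1.804, -2.558, 0.021]
ft_force: [-23.0, -7.3, 15.0]
grip_width: 0.128
grip_force: 20.0
```

Run:
```python
from fit import *
s=get_state();print(s['time'],s['position'],s['tool_rot'],s['joint_positions'],s['grip_width'],s['ft_force'])
p=[.5934,.1484,.3453,.2017];print(w(p,bar(1.35,0)))
```

```text
3.95 [0.6263 0.1662 0.2925] [-1.8041 -2.5584  0.0214] [-0.6879  0.3493  0.5038  1.4595 -0.1674  1.3935  0.1652] 0.12813559686123518 [-22.9522  -7.2892  15.0387]
[0.6277 0.1607 0.2364]
```

The shutter is at the open stop (force −23 N, x matches the q=1.35 prediction). I'll release, lift, and move over the cup while turning −90°.

Call:
send_rows:
  rows:
    - {"x": -3,"y": -1,"z": 1,"roll": 0,"hand": 0}
    - {"x": 0,"y": 0,"z": 0,"roll": 0,"hand": 40}
    - {"x": 0,"y": 0,"z": 0,"roll": 0,"hand": 40}
    - {"x": 0,"y": 0,"z": 15,"roll": 0,"hand": 40}
    - {"x": 0,"y": 0,"z": 25,"roll": 0,"hand": 60}
    - {"x": -10,"y": -20,"z": 0,"roll": -8,"hand": 87}
    - {"x": -16,"y": -31,"z": 0,"roll": -8.2,"hand": 87}
    - {"x": -16,"y": -31,"z": 0,"roll": -8.2,"hand": 87}
    - {"x": -16,"y": -31,"z": 0,"roll": -8.2,"hand": 87}
    - {"x": -16,"y": -31,"z": 0,"roll": -8.2,"hand": 87}

```text
time: 4.95
position: [0.5549, 0.0232, 0.3342]
tool_rot: [2.595, 1.769, 0.004]
ft_force: [1.1, -0.8, 0.0]
grip_width: 0.865
grip_force: 0.0
```

Call:
send_rows:
  rows:
    - {"x": -16,"y": -31,"z": 0,"roll": -8.2,"hand": 87}
    - {"x": -16,"y": -31,"z": -10,"roll": -8.2,"hand": 87}
    - {"x": -16,"y": -31,"z": -10,"roll": -8.2,"hand": 87}
    - {"x": -16,"y": -31,"z": -15,"roll": -8.2,"hand": 87}
    - {"x": -16,"y": -31,"z": -15,"roll": -8.2,"hand": 87}
    - {"x": -10,"y": -30,"z": -15,"roll": -8.2,"hand": 87}
    - {"x": 0,"y": -8,"z": -10,"roll": 0,"hand": 87}
    - {"x": 0,"y": 0,"z": 0,"roll": 0,"hand": 87}

```text
time: 5.75
position: [0.4646, -0.1699, 0.2577]
tool_rot: [-3.095, -0.536, -0.0]
ft_force: [-0.4, 0.3, 0.1]
grip_width: 0.997
grip_force: 0.0
```

Run:
```python
from fit import *
s=get_state();print(s['time'],s['position'],s['tool_rot'],s['joint_positions'],s['grip_width'],s['ft_force'])
c=get_calibration('wrist');im=get_image('wrist');t=get_image('top')
for z in (0,.085):
  u=proj('',[.451,-.1725,z],c);print(u);cv2.circle(im,tuple(u.astype(int)),4,(255,0,255),1)
q=np.array(s['position']);q[2]-=.07;u=proj('',q,c);print('tip',u);cv2.circle(im,tuple(u.astype(int)),4,(255,255,0),1)
cv2.imwrite('pics/w3.png',im);cv2.imwrite('pics/t3.png',t)
cv2.imwrite('pics/m3.png',np.vstack([im[:300,:],cv2.resize(t[75:265,105:385],(440,300))[:, :].copy() if 0 else cv2.copyMakeBorder(cv2.resize(t[75:265,105:385],(440,298)),0,0,0,200,0)]))
```

```text
5.75 [ 0.4646 -0.1699  0.2577] [-3.0955 -0.5358 -0.0003] [-0.538  -0.0158  0.8382  1.8994  0.0122  1.2527 -0.9317] 0.9973806868072869 [-0.3791  0.2916  0.058 ]
[319.5246 191.9978]
[319.112  214.0387]
tip [321.8796 245.0741]
```

View pics/m3.png

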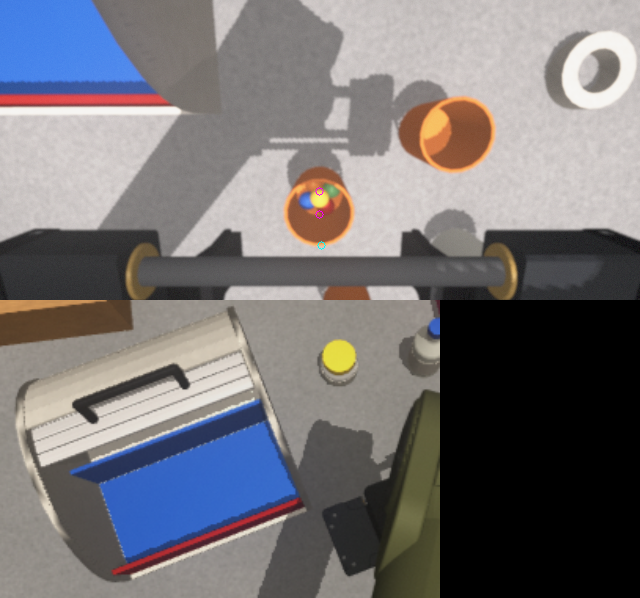

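The shutter is fully open and the blue tray shows. The cup with marbles is at wrist pixel (320,212), within 2 px of the predicted rim centre, so its position is confirmed. I'll descend and grasp it at height 62.

Call:
send_rows:
  rows:
    - {"x": -13.5,"y": -2.5,"z": -25,"roll": 0,"hand": 87}
    - {"x": 0,"y": 0,"z": -35,"roll": 0,"hand": 87}
    - {"x": 0,"y": 0,"z": -35,"roll": 0,"hand": 87}
    - {"x": 0,"y": 0,"z": -35,"roll": 0,"hand": 87}
    - {"x": 0,"y": 0,"z": -15,"roll": 0,"hand": 87}
    - {"x": 0,"y": 0,"z": 0,"roll": 0,"hand": 70}
    - {"x": 0,"y": 0,"z": 0,"roll": 0,"hand": 40}
    - {"x": 0,"y": 0,"z": 0,"roll": 0,"hand": 40}
    - {"x": 0,"y": 0,"z": 0,"roll": 0,"hand": 40}
    - {"x": 0,"y": 0,"z": 0,"roll": 0,"hand": 40}
  force: 8

```text
time: 6.85
position: [0.4524, -0.1716, 0.1139]
tool_rot: [3.094, 0.538, 0.005]
ft_force: [0.5, -0.3, 2.8]
grip_width: 0.708
grip_force: 8.0
```

Run:
```python
from fit import *
s=get_state();print(s['time'],s['position'],s['tool_rot'],s['grip_width']*87,s['grip_force'],s['ft_force'])
p=[.5934,.1484,.3453,.2017]
for y in (0,-.02,-.03):
  for x in (-.20,-.185): print(y,x,w(p,[x,y,.13]),np.hypot(*w(p,[x,y,0])[:2]))
```

```text
6.85 [ 0.4524 -0.1716  0.1139] [3.0945 0.5379 0.0047] 61.56786932131062 7.985424188168224 [ 0.517  -0.3216  2.8477]
0 -0.2 [0.4052 0.0807 0.13  ] 0.4131639267897414
0 -0.185 [0.4193 0.0858 0.13  ] 0.42800415549419013
-0.02 -0.2 [0.412  0.0619 0.13  ] 0.4165968629329339
-0.02 -0.185 [0.4261 0.067  0.13  ] 0.4313189920760942
-0.03 -0.2 [0.4154 0.0525 0.13  ] 0.4186612044460093
-0.03 -0.185 [0.4295 0.0576 0.13  ] 0.4333132017699891
```

The cup is gripped at 61.6 mm, as expected. I'll lift it and carry it in front of the red wall, with the foot at about z=0.072 and box x −0.192.

Call:
send_rows:
  rows:
    - {"x": 0,"y": 0,"z": 10,"roll": 0,"hand": 40}
    - {"x": 0,"y": 0,"z": 20,"roll": 0,"hand": 40}
    - {"x": 0,"y": 0,"z": 30,"roll": 0,"hand": 40}
    - {"x": 0,"y": 0,"z": 20,"roll": 0,"hand": 40}
    - {"x": -2,"y": 10,"z": 0,"roll": 0,"hand": 40}
    - {"x": -4,"y": 25,"z": 0,"roll": 0,"hand": 40}
    - {"x": -4,"y": 30,"z": 0,"roll": 0,"hand": 40}
    - {"x": -4,"y": 30,"z": 0,"roll": 0,"hand": 40}
    - {"x": -4,"y": 30,"z": 0,"roll": 0,"hand": 40}
    - {"x": -4,"y": 30,"z": 0,"roll": 0,"hand": 40}

```text
time: 7.85
position: [0.4287, -0.0154, 0.1933]
tool_rot: [-3.095, -0.537, -0.001]
ft_force: [1.1, -0.4, -1.3]
grip_width: 0.706
grip_force: 8.0
```

Call:
send_rows:
  rows:
    - {"x": -3,"y": 28,"z": 0,"roll": 0,"hand": 40}
    - {"x": -2,"y": 22,"z": 0,"roll": 0,"hand": 40}
    - {"x": -1,"y": 12,"z": -3,"roll": 0,"hand": 40}
    - {"x": 0,"y": 5,"z": -3,"roll": 0,"hand": 40}
    - {"x": 0,"y": 0,"z": 0,"roll": 0,"hand": 40}

```text
time: 8.35
position: [0.4229, 0.0503, 0.1863]
tool_rot: [3.095, 0.538, -0.002]
ft_force: [0.1, -0.6, -0.4]
grip_width: 0.709
grip_force: 8.0
```

Run:
```python
from fit import *
s=get_state();print(s['time'],s['position'],s['tool_rot'],s['joint_positions'],s['grip_width']*87,s['ft_force'])
p=[.5934,.1484,.3453,.2017]
d=np.array(s['position'])[:2]-p[:2];c_,s_=np.cos(p[2]),np.sin(p[2]);print('box',c_*d[0]+s_*d[1],-s_*d[0]+c_*d[1])
c=get_calibration('wrist');im=get_image('wrist');S=get_image('scene')
for b in ([-.155,-.12,.08],[-.155,.06,.08],[-.155,-.15,0]): print(proj('',w(p,b),c))
cv2.imwrite('pics/m4.png',np.vstack([im[:330],cv2.copyMakeBorder(cv2.resize(S[130:310,250:500],(375,270)),0,0,0,265,0)]))
```

```text
8.35 [0.4229 0.0503 0.1863] [ 3.0946  0.5376 -0.0015] [-0.7715 -0.1089  0.5662  2.1255  0.0658  1.11   -1.4641] 61.72526666416479 [ 0.101  -0.5551 -0.4338]
box -0.19358786315208912 -0.034595395686918634
[457.4642 164.9824]
[171.0402 165.561 ]
[453.6497 151.5862]
```

View pics/m4.png

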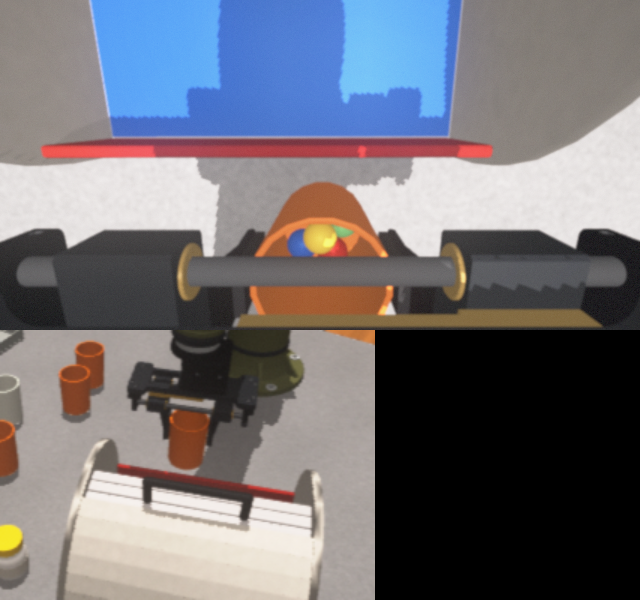

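The wrist view shows the cup hanging upright with all the marbles, in front of the red wall. The wall's outer edge is at row 157 against a predicted 165, so it sits at box x≈−0.150. The plan is to use this wall edge to pivot the cup between the pads.

Call:
send_rows:
  rows:
    - {"x": 5.6,"y": 2,"z": -2,"roll": 0,"hand": 40}
    - {"x": 5.6,"y": 2,"z": -2,"roll": 0,"hand": 40}
    - {"x": 6.7,"y": 2.4,"z": 3,"roll": 0,"hand": 40}
    - {"x": 6.7,"y": 2.4,"z": 3,"roll": 0,"hand": 40}
    - {"x": 7.2,"y": 2.6,"z": 1.1,"roll": 0,"hand": 40}
    - {"x": 7.2,"y": 2.6,"z": 1.1,"roll": 0,"hand": 40}
    - {"x": 7.2,"y": 2.6,"z": -0.9,"roll": 0,"hand": 40}
    - {"x": 7.2,"y": 2.6,"z": -0.9,"roll": 0,"hand": 40}
    - {"x": 0,"y": 0,"z": 0,"roll": 0,"hand": 40}

```text
time: 9.35
position: [0.4777, 0.0705, 0.1891]
tool_rot: [3.095, 0.538, 0.001]
ft_force: [-0.2, -0.6, -1.2]
grip_width: 0.69
grip_force: 8.0
```

```bash
cat > chk.py <<'E'
from fit import *
p=[.5934,.1484,.3453,.2017]
def st():
    s=get_state();P=np.array(s['position']);d=P[:2]-p[:2];c_,s_=np.cos(p[2]),np.sin(p[2])
    bx,by=c_*d[0]+s_*d[1],-s_*d[0]+c_*d[1]
    r=np.array(s['tool_rot'])
    print('t',s['time'],'P',P,'box',np.array([bx,by]),'W-off mm',(bx+.150)*1000,(P[2]-.051-.08)*1000,'F',s['ft_force'],'grip',s['grip_width']*87,s['grip_force'],'yaw',np.degrees(2*np.arctan2(r[1],r[0]))-90)
    return s
def orange(cam,fn,pad=45):
    # project the hand's grasp point, keep the orange blob near it
    c=get_calibration(cam);im=get_image(cam);cv2.imwrite('pics/'+fn,im)
    g=np.array(get_state()['position']);g[2]-=.051;u=proj('',g,c)
    h=cv2.cvtColor(im,cv2.COLOR_BGR2HSV)
    m=((h[...,0]<14)&(h[...,1]>150)&(h[...,2]>70)).astype(np.uint8)
    n,l,stt,cen=cv2.connectedComponentsWithStats(m)
    for i in range(1,n):
        if stt[i,4]>60 and np.hypot(*(cen[i]-u))<pad:
            ys,xs=np.where(l==i);(cx,cy),(a,b),an=cv2.minAreaRect(np.c_[xs,ys].astype(np.float32));print(cam,'grasp px',u,'blob',stt[i],cen[i],'rect',a,b,an)
E
python3 - <<'E'
from chk import *
st();orange('scene','s5.png')
E
```

```text
t 9.35 P [0.4777 0.0705 0.1891] box [-0.1353 -0.0341] W-off mm 14.723790423894851 58.052243323779635 F [-0.1665 -0.5634 -1.2066] grip 60.025103977501104 7.991025115970842 yaw -70.27750217497774
scene grasp px [372.0106 210.816 ] blob [329 199 117  42 685] [378.492  217.5635] rect 117.53820037841797 28.8056697845459 9.950627326965332
```

Run:
```python
from h import *
S=cv2.imread('pics/s5.png');im=get_image('wrist')
cv2.imwrite('pics/m5.png',np.hstack([cv2.resize(S[150:270,300:450],(450,360)),cv2.resize(im[60:340,150:500],(350,280),) if 0 else cv2.copyMakeBorder(im[60:340,150:500],0,80,0,0,0)]))
```

```text
(no output)
```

View pics/m5.png

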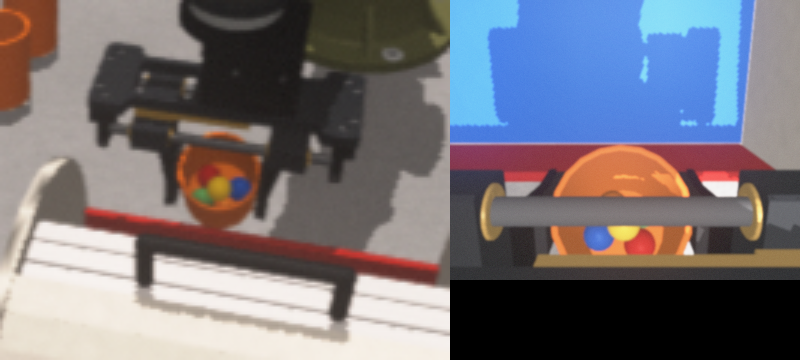

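The cup is tilted about 40° toward the tray on the wall edge, with all marbles still inside, so the pivot works. Continuing to about 110°.

Call:
send_rows:
  rows:
    - {"x": 6.8,"y": 2.4,"z": -2.9,"roll": 0,"hand": 40}
    - {"x": 6.8,"y": 2.4,"z": -2.9,"roll": 0,"hand": 40}
    - {"x": 5.8,"y": 2.1,"z": -4.6,"roll": 0,"hand": 40}
    - {"x": 5.8,"y": 2.1,"z": -4.6,"roll": 0,"hand": 40}
    - {"x": 4.5,"y": 1.6,"z": -6.1,"roll": 0,"hand": 40}
    - {"x": 4.5,"y": 1.6,"z": -6.1,"roll": 0,"hand": 40}
    - {"x": 2.8,"y": 1,"z": -7.1,"roll": 0,"hand": 40}
    - {"x": 2.8,"y": 1,"z": -7.1,"roll": 0,"hand": 40}
    - {"x": 1.1,"y": 0.4,"z": -5.1,"roll": 0,"hand": 40}
    - {"x": 0,"y": 0,"z": 0,"roll": 0,"hand": 40}

```text
time: 10.45
position: [0.5178, 0.0846, 0.1421]
tool_rot: [3.095, 0.538, 0.0]
ft_force: [2.9, 0.5, 2.5]
grip_width: 0.688
grip_force: 8.0
```

Call:
send_rows:
  rows:
    - {"x": 0,"y": 0,"z": 0,"roll": 0,"hand": 40}
    - {"x": 0,"y": 0,"z": 0,"roll": 0,"hand": 40}
    - {"x": 0,"y": 0,"z": 0,"roll": 0,"hand": 40}
    - {"x": 0,"y": 0,"z": 0,"roll": 0,"hand": 40}
    - {"x": 0,"y": 0,"z": 0,"roll": 0,"hand": 40}

```text
time: 10.95
position: [0.5173, 0.0844, 0.1426]
tool_rot: [-3.095, -0.537, 0.001]
ft_force: [1.6, 0.9, 0.8]
grip_width: 0.686
grip_force: 8.0
```

```bash
cat > mar.py <<'E'
from chk import *
def marbles(cam,fn):
    c=get_calibration(cam);im=get_image(cam);cv2.imwrite('pics/'+fn,im)
    h=cv2.cvtColor(im,cv2.COLOR_BGR2HSV)
    R={'green':((45,80),100,60),'yellow':((24,34),120,120),'amber':((10,22),120,60),'red':((0,6),170,80)}
    poly=np.array([proj('',w(p,[x,y,.02]),c) for x,y in((-.146,-.14),(-.146,.14),(-.006,.14),(-.006,-.14))]).astype(np.int32)
    M=np.zeros(im.shape[:2],np.uint8);cv2.fillPoly(M,[poly],1)
    # anything in tray polygon that is not blue lining
    H,S,V=[h[...,i] for i in range(3)]
    for k,((a,b),s_,v_) in R.items():
        m=((H>=a)&(H<=b)&(S>s_)&(V>v_)&(M>0)).astype(np.uint8)
        n,l,q,ce=cv2.connectedComponentsWithStats(m)
        for i in range(1,n):
            if q[i,4]>8:
                g=ray('',*ce[i],.019,c);d=g[:2]-p[:2];c_,s_2=np.cos(p[2]),np.sin(p[2])
                print(cam,k,q[i],ce[i],'box',np.array([c_*d[0]+s_2*d[1],-s_2*d[0]+c_*d[1]]))
E
python3 - <<'E'
from mar import *
st();marbles('top','t6.png');marbles('scene','s6.png');cv2.imwrite('pics/w6.png',get_image('wrist'))
E
```

```text
t 10.95 P [0.5173 0.0844 0.1426] box [-0.0933 -0.0345] W-off mm 56.710060903643864 11.551694680182148 F [1.5521 0.8783 0.7533] grip 59.65080452028559 8.004025691770948 yaw -430.3032922715555
top amber [239 201   9   5  15] [243.2    202.5333] box [-0.0939 -0.0215]
top amber [233 203  28  25 418] [246.6555 215.1053] box [-0.1249 -0.0189]
top red [262 201  35  16 105] [279.0286 208.6762] box [-0.1386 -0.0953]
top red [216 224  21  11  59] [225.8136 229.2373] box [-0.1383  0.0381]
```

Run:
```python
from h import *
for f in('w6','t6','s6'):
    h=cv2.cvtColor(cv2.imread(f'pics/{f}.png'),cv2.COLOR_BGR2HSV);H,S,V=[h[...,i].astype(int) for i in range(3)]
    for k,a,b,s,v in(('green',42,85,80,50),('yellow',24,36,130,110),('blue',105,125,150,60)):
        if f!='w6' and k=='blue': continue
        m=((H>=a)&(H<=b)&(S>s)&(V>v)).astype(np.uint8);n,l,q,c=cv2.connectedComponentsWithStats(m)
        for i in range(1,n):
            if q[i,4]>12: print(f,k,q[i],c[i].round())
```

```text
w6 green [304 287  34  16 403] [321. 294.]
w6 yellow [315 131  17  18 226] [323. 140.]
w6 blue [ 456   37  151   42 2723] [538.  55.]
w6 blue [   0   38  111   42 3118] [42. 58.]
w6 blue [442  75   8   4  16] [445.  77.]
w6 blue [   65    85   412   171 44584] [276. 161.]
w6 blue [111 154   8  11  27] [115. 158.]
w6 blue [145 211   9   9  22] [149. 215.]
t6 green [ 21 105  33  36 176] [ 37. 123.]
t6 green [542 191  18  44 122] [550. 213.]
t6 yellow [310 100  22  21 348] [320. 110.]
s6 green [180 135  19  17  62] [189. 143.]
s6 yellow [243 260  22  17 302] [253. 268.]
```

Yellow is out in the tray, but green may still be near the mouth. I'll tilt slightly further, shake along the box's y axis, then recheck.

Call:
send_rows:
  rows:
    - {"x": 0,"y": 0,"z": -5,"roll": 0,"hand": 40}
    - {"x": -3,"y": 9,"z": 0,"roll": 0,"hand": 40}
    - {"x": 3,"y": -9,"z": 0,"roll": 0,"hand": 40}
    - {"x": -3,"y": 9,"z": 0,"roll": 0,"hand": 40}
    - {"x": 3,"y": -9,"z": 0,"roll": 0,"hand": 40}
    - {"x": 0,"y": 0,"z": 0,"roll": 0,"hand": 40}
    - {"x": 0,"y": 0,"z": 0,"roll": 0,"hand": 40}

```text
time: 11.8
position: [0.5175, 0.0836, 0.1374]
tool_rot: [3.095, 0.536, -0.001]
ft_force: [0.6, -1.4, 1.0]
grip_width: 0.693
grip_force: 8.0
```

```bash
cat > col.py <<'E'
from chk import *
def col(fs=('wrist',),tag='x'):
    for f in fs:
        im=get_image(f);cv2.imwrite(f'pics/{tag}_{f}.png',im)
        h=cv2.cvtColor(im,cv2.COLOR_BGR2HSV);H,S,V=[h[...,i].astype(int) for i in range(3)]
        for k,a,b,s,v in(('green',42,85,80,50),('yellow',24,36,130,110),('orange/amber',6,20,120,60),('red',0,5,170,60)):
            m=((H>=a)&(H<=b)&(S>s)&(V>v)).astype(np.uint8);n,l,q,c=cv2.connectedComponentsWithStats(m)
            for i in range(1,n):
                if q[i,4]>20: print(f,k,q[i],c[i].round())
E
python3 - <<'E'
from col import *
st();col(('wrist',),'c7')
c=get_calibration('wrist');g=np.array(get_state()['position'])
for z in(.0,.051,.07): print(z,proj('',g-[0,0,z],c))
print(np.array(c['world_from_camera']))
E
```

```text
t 11.8 P [0.5175 0.0836 0.1374] box [-0.0934 -0.0353] W-off mm 56.608186939864275 6.437384265373006 F [ 0.5579 -1.3557  0.9659] grip 60.33084412034681 8.00060682310459 yaw -70.34886661062711
wrist green [281 196  25  25 513] [293. 208.]
wrist yellow [315 108  18  19 236] [323. 117.]
wrist orange/amber [209  82  26  28 520] [221.  96.]
wrist orange/amber [318 127  17   7  22] [325. 131.]
wrist orange/amber [455 255   6  14  36] [457. 261.]
wrist orange/amber [452 279   9  20  89] [457. 290.]
wrist orange/amber [182 281   9  18  80] [185. 290.]
wrist orange/amber [ 235  286  361   40 7942] [373. 309.]
0.0 [322.5118 326.0306]
0.051 [321.9549 260.0176]
0.07 [321.8281 244.9816]
[[ 0.3359 -0.9111 -0.2388  0.581 ]
 [-0.9419 -0.3247 -0.0861  0.1071]
 [ 0.0009  0.2538 -0.9672  0.2298]
 [ 0.      0.      0.      1.    ]]
```

Call:
send_rows:
  rows:
    - {"x": 0,"y": 0,"z": 10,"roll": 0,"hand": 40}
    - {"x": 0,"y": 0,"z": 25,"roll": 0,"hand": 40}
    - {"x": 0,"y": 0,"z": 30,"roll": 0,"hand": 40}
    - {"x": 0,"y": 0,"z": 15,"roll": 0,"hand": 40}
    - {"x": 0,"y": 0,"z": 0,"roll": 0,"hand": 40}
    - {"x": 0,"y": 0,"z": 0,"roll": 0,"hand": 40}

```text
time: 12.45
position: [0.5173, 0.0845, 0.2175]
tool_rot: [-3.095, -0.538, 0.0]
ft_force: [-0.1, 0.3, -0.6]
grip_width: 0.687
grip_force: 8.0
```

Run:
```python
from col import *
st();col(('wrist','top'),'c8')
im=cv2.imread('pics/c8_wrist.png');S=get_image('scene');t=cv2.imread('pics/c8_top.png')
a=cv2.resize(im[0:340],(560,298));
b=cv2.resize(S[140:270,290:460],(390,298));d=cv2.resize(t[140:270,150:320],(390,298))
top=cv2.copyMakeBorder(a,0,0,0,220,cv2.BORDER_CONSTANT)
cv2.imwrite('pics/m8.png',np.vstack([top,np.hstack([b,d])]))
```

```text
t 12.45 P [0.5173 0.0845 0.2175] box [-0.0932 -0.0343] W-off mm 56.75402240276163 86.4998095364455 F [-0.0852  0.304  -0.556 ] grip 59.80786450427111 7.9993161640595645 yaw -430.2869309689464
wrist green [293 176  18  18 262] [302. 185.]
wrist orange/amber [239  93  19  20 270] [248. 103.]
wrist orange/amber [ 255  215  133   42 3986] [321. 239.]
wrist orange/amber [442 250  21  50 368] [455. 279.]
wrist orange/amber [182 259   5  14  25] [184. 266.]
wrist orange/amber [181 279  14  21 134] [186. 289.]
wrist orange/amber [ 234  286  362   41 7919] [374. 310.]
top green [ 21 105  33  36 185] [ 37. 123.]
top green [542 191  18  44 121] [550. 213.]
top yellow [310 100  22  21 347] [320. 110.]
top orange/amber [    0     0   588   105 26149] [222.  31.]
top orange/amber [379 163  32  32 738] [394. 179.]
top orange/amber [237 181   9  10  68] [241. 185.]
top orange/amber [222 193  27  12  57] [236. 198.]
top orange/amber [224 199  38  34 821] [244. 215.]
top orange/amber [380 262  33  30 769] [396. 276.]
top orange/amber [393 302  36  34 884] [411. 318.]
top red [ 18 101  28  30 188] [ 32. 116.]
top red [261 201  36  17 107] [278. 209.]
top red [205 225  29  15  86] [219. 232.]
```

View pics/m8.png

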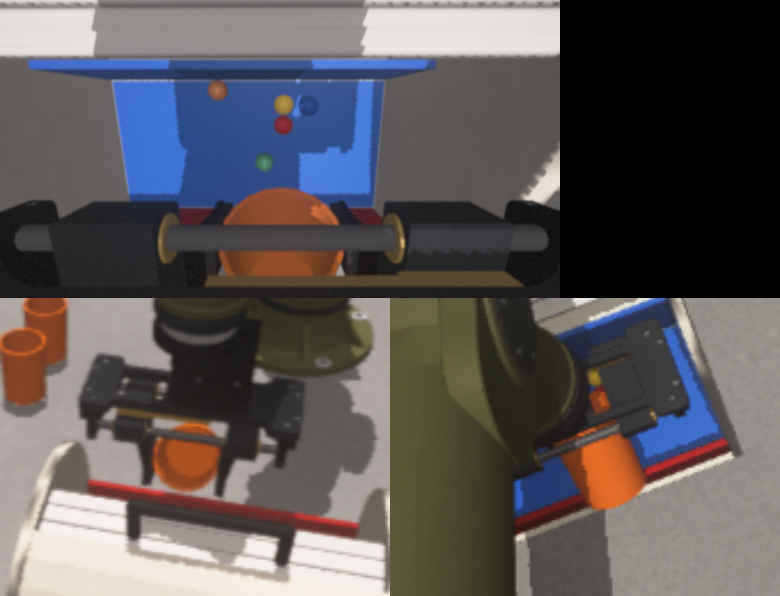

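All five marbles lie in the tray (green, red, yellow, blue and amber), and the cup, tilted about 115°, is empty. Next I'll right the cup by letting the wall push its lip up from below while the hand backs out and down in front of the wall.

Call:
send_rows:
  rows:
    - {"x": -23.5,"y": -8.5,"z": 0,"roll": 0,"hand": 40}
    - {"x": -20.7,"y": -7.4,"z": 0,"roll": 0,"hand": 40}
    - {"x": 0,"y": 0,"z": -20,"roll": 0,"hand": 40}
    - {"x": 0,"y": 0,"z": -20,"roll": 0,"hand": 40}
    - {"x": -3.8,"y": -1.4,"z": -6.2,"roll": 0,"hand": 40}
    - {"x": -3.8,"y": -1.4,"z": -6.2,"roll": 0,"hand": 40}
    - {"x": -7.5,"y": -2.7,"z": -3.7,"roll": 0,"hand": 40}
    - {"x": -6.6,"y": -2.4,"z": -1.9,"roll": 0,"hand": 40}
    - {"x": -6.6,"y": -2.4,"z": -1.9,"roll": 0,"hand": 40}
    - {"x": 0,"y": 0,"z": 0,"roll": 0,"hand": 40}
  force: 5

```text
time: 13.6
position: [0.4435, 0.0577, 0.1569]
tool_rot: [3.095, 0.537, -0.004]
ft_force: [-0.4, -0.5, 1.3]
grip_width: 0.681
grip_force: 5.0
```

Call:
send_rows:
  rows:
    - {"x": -3.4,"y": -1.2,"z": -3.6,"roll": 0,"hand": 40}
    - {"x": -3.4,"y": -1.2,"z": -3.6,"roll": 0,"hand": 40}
    - {"x": -1.9,"y": -0.7,"z": -3.8,"roll": 0,"hand": 40}
    - {"x": -1.9,"y": -0.7,"z": -3.8,"roll": 0,"hand": 40}
    - {"x": -0.9,"y": -0.3,"z": -4.2,"roll": 0,"hand": 40}
    - {"x": -0.9,"y": -0.3,"z": -4.2,"roll": 0,"hand": 40}
    - {"x": 0,"y": 0,"z": 0,"roll": 0,"hand": 40}

```text
time: 14.3
position: [0.4321, 0.0537, 0.1337]
tool_rot: [3.095, 0.537, -0.002]
ft_force: [-0.5, -0.7, -0.0]
grip_width: 0.677
grip_force: 5.0
```

Run:
```python
from col import *
st();col(('wrist','top'),'c9')
c=get_calibration('top');cw=get_calibration('wrist')
g=np.array(get_state()['position'])-[0,0,.051]
th=np.linspace(0,2*np.pi,24)
bx=np.array([np.cos(p[2]),np.sin(p[2]),0]);by=np.array([-bx[1],bx[0],0])
for ph in (0,15,30,45,60,90):
    f=np.radians(ph);u=np.sin(f)*bx+np.array([0,0,np.cos(f)]);n=np.cos(f)*bx-np.array([0,0,np.sin(f)])
    out=[]
    for cc in (c,cw):
        P=np.array([proj('',g+k*u+.03*(np.cos(a)*n+np.sin(a)*by),cc) for k in(.022,-.063) for a in th])
        out+=[P.min(0).round(),P.max(0).round()]
    print(ph,*out)
```

```text
t 14.3 P [0.4321 0.0537 0.1337] box [-0.1838 -0.0345] W-off mm -33.828354882758454 2.703210497886091 F [-0.5392 -0.7003 -0.0313] grip 58.91435246577104 5.005163826658032 yaw -70.29426888364824
wrist green [276  50  30  32 750] [290.  65.]
wrist orange/amber [ 261  195  121   62 5297] [321. 230.]
wrist orange/amber [184 249   8  23  70] [187. 261.]
wrist orange/amber [444 251  16  48 261] [454. 279.]
wrist orange/amber [183 279  18  21 157] [189. 290.]
wrist orange/amber [ 231  286  363   40 8666] [369. 309.]
wrist red [510 175  36  15 428] [529. 182.]
wrist red [  0 176  42  14 342] [ 14. 182.]
top green [ 21 105  33  36 171] [ 37. 123.]
top green [542 191  18  44 125] [550. 213.]
top yellow [310 100  22  21 347] [320. 110.]
top orange/amber [    0     0   588   105 26050] [222.  31.]
top orange/amber [379 163  32  32 743] [394. 179.]
top orange/amber [208 175   7   8  43] [211. 179.]
top orange/amber [263 225   7  14  60] [265. 232.]
top orange/amber [380 262  33  30 772] [396. 276.]
top orange/amber [393 302  36  34 886] [411. 318.]
top red [ 18 101  28  30 186] [ 32. 116.]
0 [241. 221.] [274. 249.] [252. 177.] [393. 342.]
15 [241. 219.] [276. 255.] [251. 198.] [393. 340.]
30 [240. 218.] [278. 260.] [251. 188.] [393. 331.]
45 [240. 218.] [279. 264.] [252. 184.] [392. 342.]
60 [240. 219.] [280. 267.] [254. 186.] [390. 369.]
90 [240. 221.] [280. 268.] [258. 201.] [386. 417.]
```

Grip width suggests the cup may have shifted along its axis. I'll fit its tilt and grip height from the saved pictures taken before and after righting.

Run:
```python
from chk import *
cs,ct=get_calibration('scene'),get_calibration('top')
bx=np.array([np.cos(p[2]),np.sin(p[2]),0]);by=np.array([-bx[1],bx[0],0]);Z=np.array([0,0,1.])
th=np.linspace(0,2*np.pi,40)
def pts(g,ph,h,cc,mouth):
    f=np.radians(ph);u=np.sin(f)*bx+np.cos(f)*Z;n=np.cos(f)*bx-np.sin(f)*Z
    k,r=(.085-h,.031) if mouth else (-h,.029)
    return np.array([proj('',g+k*u+r*(np.cos(a)*n+np.sin(a)*by),cc) for a in th])
g8=np.array([.5173,.0845,.1665])
best=[]
for ph in range(60,140,5):
    for h in np.arange(.02,.075,.005):
        m=pts(g8,ph,h,cs,1);c=(m.min(0)+m.max(0))/2;sz=m.max(0)-m.min(0)
        F=pts(g8,ph,h,ct,0)
        e=np.array([c[0]-371.5,c[1]-209.4,sz[1]-30,F[:,1].max()-233])
        best.append((np.hypot.reduce(e[1:]),ph,h,e))
best.sort(key=lambda b:b[0])
for b in best[:6]: print(b)
# now
S=get_image('scene');cv2.imwrite('pics/s10.png',S)
g=np.array(get_state()['position'])-[0,0,.051]
h=cv2.cvtColor(S,cv2.COLOR_BGR2HSV);u=proj('',g,cs);print(u)
m=((h[...,0]<16)&(h[...,1]>150)&(h[...,2]>60)).astype(np.uint8);m[:, :335]=0;m[:,400:]=0
ys,xs=np.where(m[150:260]);print(xs.min(),xs.max(),ys.min()+150,ys.max()+150)
for v in range(170,250,4): 
    r=np.where(m[v])[0]; print(v,(r.min(),r.max(),len(r)) if len(r) else None)
for ph in(0,15,30,45,60):
  for hh in(.03,.045,.063):
    a=pts(g,ph,hh,cs,1);b=pts(g,ph,hh,cs,0);print(ph,hh,'mouth',a.min(0).round(),a.max(0).round(),'foot',b.min(0).round(),b.max(0).round())
```

```text
(np.float64(7.013969265443537), 60, np.float64(0.07), array([-2.1331,  5.8207, -1.5727, -3.5835]))
(np.float64(7.448138740289484), 65, np.float64(0.07), array([-2.211 ,  6.3672, -2.2176, -3.1647]))
(np.float64(8.092104918461478), 70, np.float64(0.07), array([-2.2836,  6.9027, -3.0793, -2.8901]))
(np.float64(8.578515026077628), 60, np.float64(0.06500000000000002), array([-2.3675,  6.3063, -1.4085, -5.6425]))
(np.float64(8.932437881284343), 75, np.float64(0.07), array([-2.349 ,  7.4173, -4.1371, -2.767 ]))
(np.float64(9.076254743020884), 65, np.float64(0.06500000000000002), array([-2.4724,  7.0523, -2.0678, -5.3261]))
[373.1139 214.597 ]
335 399 195 232
170 None
174 None
178 None
182 None
186 None
190 None
194 None
198 (np.int64(364), np.int64(387), 24)
202 (np.int64(383), np.int64(387), 5)
206 (np.int64(363), np.int64(384), 22)
210 (np.int64(363), np.int64(385), 23)
214 (np.int64(363), np.int64(385), 23)
218 (np.int64(362), np.int64(384), 23)
222 (np.int64(335), np.int64(383), 29)
226 (np.int64(359), np.int64(382), 24)
230 (np.int64(383), np.int64(394), 12)
234 None
238 None
242 None

[... 320 characters left out ...]
[361. 215.] [384. 234.]
15 0.063 mouth [361. 199.] [386. 221.] foot [361. 218.] [384. 237.]
30 0.03 mouth [360. 195.] [386. 220.] foot [362. 208.] [385. 229.]
30 0.045 mouth [360. 197.] [386. 222.] foot [362. 209.] [385. 231.]
30 0.063 mouth [360. 200.] [386. 224.] foot [362. 212.] [384. 233.]
45 0.03 mouth [359. 200.] [385. 227.] foot [362. 204.] [385. 227.]
45 0.045 mouth [359. 201.] [385. 227.] foot [363. 204.] [385. 227.]
45 0.063 mouth [360. 201.] [386. 227.] foot [363. 205.] [385. 227.]
60 0.03 mouth [358. 206.] [384. 232.] foot [363. 201.] [386. 223.]
60 0.045 mouth [359. 205.] [385. 231.] foot [364. 200.] [386. 222.]
60 0.063 mouth [360. 204.] [385. 229.] foot [364. 199.] [386. 220.]
```

Run:
```python
import cv2,numpy as np
for f,(x0,x1,dx),(y0,y1,dy) in (('s10',(354,394,1),(188,240,2)),('c9_wrist',(236,410,5),(170,345,6))):
    h=cv2.cvtColor(cv2.imread(f'pics/{f}.png'),cv2.COLOR_BGR2HSV)
    for y in range(y0,y1,dy):
        print(y,''.join((chr(48+int(h[y,x,2])//26) if h[y,x,0]<16 and h[y,x,0]>3 and h[y,x,1]>140 else ('r' if (h[y,x,0]<=3 or h[y,x,0]>172) and h[y,x,1]>140 else ('B' if 100<h[y,x,0]<130 and h[y,x,1]>120 else ('#' if h[y,x,2]<70 else '.')))) for x in range(x0,x1,dx)))
```

```text
188 #########...############################
190 ########################################
192 ########################################
194 ............############################
196 #######..77444444........###############
198 #####....5554445555555544444444445...###
200 #####..........3444455555554444455..####
202 ###########.##..............345544..####
204 ########.344444443.......#.#.......#####
206 ...#####.4444444555555555444433..#######
208 ...#####.444444455555555555544443#######
210 ...#####3444445555555555555444443#######
212 ....####.44444555555555555544444.#####..
214 ....####344445555555555555554443#####...
216 ....####344444555555555555544443#####...
218 ....###.44444555555555555554444.####....
220 ........44445555555555555544443.###.....
222 .........4455555555555555544443####.....
224 rrr.....4444455555555555545444.###......
226 rrrrrrrrrrrrrrrrrr44444554444...........
228 .......rrrrrrrrrrrrrrrrrrrrrrr..........
230 ###########......rrrrrrrrrrrrrrrrrrrrrrr
232 ######################........rrrrrrrrrr
234 ..#################################.....
236 ..............##
[... 569 characters left out ...]
6666666666666.####..
248 .#####66666666666666666666666#####.
254 #####.66666666666666666666666.#####
260 ...................................
266 ...................................
272 ...................................
278 ...................................
284 ...................................
290 ##466788876666666666666667888766..#
296 #.6688866666666666666666666688866.#
302 #568866666666666666666666666668865#
308 #788666666666666666666666666556887#
314 47755555555556656565555555555555775
320 ...................................
326 ...................................
332 ###################################
338 ###################################
344 ###################################
```

Run:
```python
from chk import *
from scipy.optimize import least_squares
cw=get_calibration('wrist');g=np.array(get_state()['position'])-[0,0,.051]
bx=np.array([np.cos(p[2]),np.sin(p[2]),0]);by=np.array([-bx[1],bx[0],0]);Z=np.array([0,0,1.])
th=np.linspace(0,2*np.pi,180)
def ring(ph,h,mouth,off=0):
    u=np.sin(ph)*bx+np.cos(ph)*Z;n=np.cos(ph)*bx-np.sin(ph)*Z
    k,r=(.085-h,.0305) if mouth else (-h,.029)
    return np.array([proj('',g+off*n+k*u+r*(np.cos(a)*n+np.sin(a)*by),cw) for a in th])
rim=np.array([[271,290],[369,290],[261,296],[381,296],[251,302],[390,302],[243,308],[397,308]])
def res(v):
    R=ring(v[0],v[1],1,v[2]);F=ring(v[0],v[1],0,v[2])
    d=[np.min(np.hypot(*(R-q).T)) for q in rim]
    return np.array(d+[2*(F[:,1].min()-197)]+[v[2]*300])
for s in([0,.04,0],[-.3,.05,0],[.3,.03,0],[-.5,.06,0]):
    r=least_squares(res,s,diff_step=1e-3);print(np.degrees(r.x[0]),r.x[1:],r.cost,res(r.x).round(1))
```

```text
-3.9178019170640535 [ 0.0328 -0.007 ] 21.559632022753167 [ 0.7  3.2  0.3  2.1  2.3  1.3  4.1  0.2 -0.  -2.1]
-4.143232495844755 [ 0.033 -0.007] 21.584973635070103 [ 0.6  3.   0.3  1.9  2.4  1.1  4.3  0.2 -0.7 -2.1]
-4.016653443161984 [ 0.0329 -0.007 ] 21.47428966973469 [ 0.6  3.1  0.3  2.   2.3  1.2  4.2  0.2 -0.3 -2.1]
-3.219615373352443 [ 0.0265 -0.0047] 16.050148846360255 [ 0.9  2.5  0.9  2.2  2.   1.5  3.1  1.4 -0.2 -1.4]
```

The cup is near upright (−4°), gripped at h≈33 with the foot at about z=0.05. I'll carry it to a clear spot at (0.435,-0.105) and lower it.

Call:
send_rows:
  rows:
    - {"x": -2,"y": -10,"z": 0,"roll": 0,"hand": 40}
    - {"x": 0,"y": -25,"z": 0,"roll": 0,"hand": 40}
    - {"x": 1,"y": -30,"z": 0,"roll": 0,"hand": 40}
    - {"x": 1,"y": -30,"z": 0,"roll": 0,"hand": 40}
    - {"x": 1,"y": -30,"z": 0,"roll": 0,"hand": 40}
    - {"x": 1,"y": -25,"z": 0,"roll": 0,"hand": 40}
    - {"x": 0,"y": -10,"z": -10,"roll": 0,"hand": 40}
    - {"x": 0,"y": 0,"z": -15,"roll": 0,"hand": 40}
    - {"x": 0,"y": 0,"z": -10,"roll": 0,"hand": 40}
    - {"x": 0,"y": 0,"z": 0,"roll": 0,"hand": 40}

```text
time: 15.45
position: [0.4334, -0.1063, 0.0984]
tool_rot: [-3.095, -0.537, 0.005]
ft_force: [-0.6, -0.1, -1.8]
grip_width: 0.677
grip_force: 5.0
```

Call:
send_rows:
  rows:
    - {"x": 0,"y": 0,"z": -3,"roll": 0,"hand": 40}
    - {"x": 0,"y": 0,"z": -3,"roll": 0,"hand": 40}
    - {"x": 0,"y": 0,"z": 0,"roll": 0,"hand": 40}

```text
time: 15.75
position: [0.4347, -0.1059, 0.0935]
tool_rot: [3.095, 0.538, 0.0]
ft_force: [0.4, 0.1, -0.8]
grip_width: 0.679
grip_force: 5.0
```

Call:
send_rows:
  rows:
    - {"x": 0,"y": 0,"z": -3,"roll": 0,"hand": 40}
    - {"x": 0,"y": 0,"z": -2,"roll": 0,"hand": 40}
    - {"x": 0,"y": 0,"z": 0,"roll": 0,"hand": 40}

```text
time: 16.05
position: [0.4345, -0.1061, 0.0883]
tool_rot: [3.095, 0.538, -0.001]
ft_force: [0.7, -0.4, 0.3]
grip_width: 0.681
grip_force: 5.0
```

Call:
send_rows:
  rows:
    - {"x": 0,"y": 0,"z": -2,"roll": 0,"hand": 40}
    - {"x": 0,"y": 0,"z": -1,"roll": 0,"hand": 40}
    - {"x": 0,"y": 0,"z": 0,"roll": 0,"hand": 40}

```text
time: 16.35
position: [0.4345, -0.1062, 0.0853]
tool_rot: [3.095, 0.537, -0.001]
ft_force: [-0.3, -0.1, -1.2]
grip_width: 0.68
grip_force: 5.0
```

Run:
```python
from chk import *
st();im=get_image('scene');cv2.imwrite('pics/s11.png',im)
cs=get_calibration('scene');g=np.array(get_state()['position'])-[0,0,.051]
th=np.linspace(0,2*np.pi,40);R=lambda z,r:np.array([proj('',[g[0]+r*np.cos(a),g[1]+r*np.sin(a),z],cs) for a in th])
for z,r in((0,.029),(.085,.031)): a=R(z,r);print(z,a.min(0).round(),a.max(0).round())
h=cv2.cvtColor(im,cv2.COLOR_BGR2HSV)
a=R(0,.029);x0,x1=int(a[:,0].min())-14,int(a[:,0].max())+14;y1=int(a[:,1].max())+8
for y in range(y1-62,y1,2):
    print(y,''.join((chr(48+int(h[y,x,2])//26) if 3<h[y,x,0]<16 and h[y,x,1]>140 else ('#' if h[y,x,2]<70 else '.')) for x in range(x0,x1)))
```

```text
t 16.35 P [ 0.4345 -0.1062  0.0853] box [-0.2357 -0.1858] W-off mm -85.69503246600826 -45.67499895065593 F [-0.3329 -0.1308 -1.2135] grip 59.14086201776199 5.005025959648791 yaw -70.298932499557
0 [310. 209.] [330. 223.]
0.085 [308. 185.] [331. 200.]
168 ...44454444443###############################....
170 ###.44444444443##############################....
172 #########......##############################....
174 #############################################....
176 ###34.#######################################....
178 ###.#############################################
180 .34.#############################################
182 #################################################
184 #################################################
186 .....############################################
188 ##................###############################
190 #############.66444444444.4.......###############
192 #########..###3444444555555555555454#############
194 ########..###.............445555554.#############
196 ##############.33.................#############..
198 .........#####.444555555554443....###########....
200 ..........####.4445555555555555444.##########....
202 ..........####.4445555......4444443##########....
204 ...........####34455...........4444.####.........
206 ............###345..............444.####.........
208 ............###3.................44.###..........
210 ............###...................4.###..........
212 ............#.......................###..........
214 ....................................##...........
216 .....................................#...........
218 .................................................
220 .................................................
222 .................................................
224 .................................................
226 .................................................
228 .................................................
```

Call:
send_rows:
  rows:
    - {"x": 0,"y": 0,"z": -2,"roll": 0,"hand": 40}
    - {"x": 0,"y": 0,"z": 0,"roll": 0,"hand": 40}
    - {"x": 0,"y": 0,"z": 0,"roll": 0,"hand": 40}

```text
time: 16.7
position: [0.4346, -0.1062, 0.0834]
tool_rot: [3.095, 0.538, -0.0]
ft_force: [-0.1, -0.4, 0.5]
grip_width: 0.675
grip_force: 5.0
```

Call:
send_rows:
  rows:
    - {"x": 0,"y": 0,"z": -2,"roll": 0,"hand": 40}
    - {"x": 0,"y": 0,"z": 0,"roll": 0,"hand": 40}
    - {"x": 0,"y": 0,"z": 0,"roll": 0,"hand": 40}

```text
time: 17.0
position: [0.4346, -0.1062, 0.0814]
tool_rot: [3.095, 0.537, -0.0]
ft_force: [0.7, -0.2, -1.1]
grip_width: 0.678
grip_force: 5.0
```

Run:
```python
from chk import *
st();im=get_image('wrist');cv2.imwrite('pics/w12.png',im)
cw=get_calibration('wrist');g=np.array(get_state()['position'])-[0,0,.051]
th=np.linspace(0,2*np.pi,40);R=lambda z,r:np.array([proj('',[g[0]+r*np.cos(a),g[1]+r*np.sin(a),z],cw) for a in th])
for z,r in((0,.029),(.085,.031)): a=R(z,r);print(z,a.min(0).round(),a.max(0).round())
h=cv2.cvtColor(im,cv2.COLOR_BGR2HSV)
for y in range(180,345,6):
    print(y,''.join((chr(48+int(h[y,x,2])//26) if 3<h[y,x,0]<16 and h[y,x,1]>140 else ('#' if h[y,x,2]<70 else '.')) for x in range(226,420,4)))
```

```text
t 17.0 P [ 0.4346 -0.1062  0.0814] box [-0.2356 -0.1858] W-off mm -85.6377747211803 -49.593796634259164 F [ 0.6597 -0.1585 -1.0991] grip 59.02542017067651 5.005024981495453 yaw -70.29690116596726
0 [272. 189.] [371. 282.]
0.085 [227. 244.] [418. 409.]
180 .................................................
186 .................................................
192 .................................................
198 ....................66666666.....................
204 .................66666666666666..................
210 ...............666666666666666666................
216 ..............566666666666666666666..............
222 .............5666666666666666666666..............
228 ............566666666666666666666666.............
234 ......####..5666666666666666666666666.####.......
240 .....#####.556666666666666666666666665#####......
246 ....######5566666666666666666666666666.######....
252 ..#######455666666666666666666666666665#######...
258 .................................................
264 .................................................
270 .................................................
276 .................................................
282 .................................................
288 #####.5566788887666666666666666667888866655..####
294 ####.56688886666666666666666666666667888766.#####
300 ####5578876666666666666666666666666555688865.####
306 ###.68885666666666666666666666666656555578875####
312 ###6886556666666666666666666666666665555558883###
318 ##...............................................
324 #................................................
330 #################################################
336 #################################################
342 #################################################
```

```bash
cat > tilt.py <<'E'
from chk import *
from scipy.optimize import least_squares
bx=np.array([np.cos(p[2]),np.sin(p[2]),0]);by=np.array([-bx[1],bx[0],0]);Z=np.array([0,0,1.]);th=np.linspace(0,2*np.pi,240)
def fit(rim,foot,cw,g):
    def ring(v,mouth):
        ph,h,off,oy=v;u=np.sin(ph)*bx+np.cos(ph)*Z;n=np.cos(ph)*bx-np.sin(ph)*Z
        k,r=(.085-h,.0305) if mouth else (-h,.029)
        P=g+off*n+oy*by+k*u+r*(np.cos(th)[:,None]*n+np.sin(th)[:,None]*by)
        return np.array([proj('',q,cw) for q in P])
    def res(v):
        R=ring(v,1);F=ring(v,0)
        return np.array([np.min(np.hypot(*(R-q).T)) for q in rim]+[np.min(np.hypot(*(F-q).T)) for q in foot]+[v[2]*100,v[3]*100])
    for s in([0,.04,0,0],[-.3,.04,0,0],[.2,.03,0,0]):
        r=least_squares(res,s,diff_step=1e-3);v=r.x
        print('phi',np.degrees(v[0]),'h,off,oy',v[1:],r.cost,'foot low z',g[2]-v[1]*np.cos(v[0])-.029*abs(np.sin(v[0])),res(v).round(1))
E
python3 - <<'E'
from tilt import *
cw=get_calibration('wrist');g=np.array(get_state()['position'])-[0,0,.051]
fit(np.array([[270,288],[376,288],[252,300],[394,300],[241,312],[405,312],[260,294],[384,294]]),
    np.array([[306,198],[338,198],[294,204],[348,204],[286,210],[356,210],[321,195]]),cw,g)
E
```

```text
phi -3.4962275556501097 h,off,oy [ 0.031  -0.0056 -0.0001] 7.571419735691964 foot low z -0.00227124802078994 [ 0.9  0.8  0.7  0.6  1.5  1.6  1.   1.3  0.2  0.1  0.3  1.4  0.2  1.5
  0.8 -0.6 -0. ]
phi -2.951862791795656 h,off,oy [ 0.0274 -0.0045  0.0002] 4.726700195084779 foot low z 0.001625565016246053 [ 0.9  0.3  0.2  1.1  0.3  1.3  0.4  0.6  0.5  0.6  0.4  1.1  0.5  1.2
  1.1 -0.4  0. ]
phi -3.398259430677831 h,off,oy [ 0.0319 -0.006   0.    ] 8.562410304335305 foot low z -0.003099358306409143 [ 1.2  1.2  0.7  1.   1.4  1.8  0.6  1.7  0.4  0.5  0.1  1.   0.4  1.1
  1.1 -0.6  0. ]
```

The fit shows the cup 3° from vertical with its foot at the counter, within 2 mm. I'll release and rise.

Call:
send_rows:
  rows:
    - {"x": 0,"y": 0,"z": 0,"roll": 0,"hand": 66}
    - {"x": 0,"y": 0,"z": 0,"roll": 0,"hand": 75}
    - {"x": 0,"y": 0,"z": 0,"roll": 0,"hand": 87}
    - {"x": 0,"y": 0,"z": 3,"roll": 0,"hand": 87}
    - {"x": 0,"y": 0,"z": 10,"roll": 0,"hand": 87}
    - {"x": 0,"y": 0,"z": 25,"roll": 0,"hand": 87}
    - {"x": 0,"y": 0,"z": 40,"roll": 0,"hand": 87}
    - {"x": 0,"y": 0,"z": 50,"roll": 0,"hand": 87}
    - {"x": 0,"y": 0,"z": 50,"roll": 0,"hand": 87}
    - {"x": 0,"y": 0,"z": 0,"roll": 0,"hand": 87}

```text
time: 18.05
position: [0.4381, -0.1072, 0.2669]
tool_rot: [3.095, 0.536, 0.021]
ft_force: [0.4, 0.2, 0.0]
grip_width: 1.002
grip_force: 0.0
```

Run:
```python
from chk import *
s=st();im=get_image('wrist');cv2.imwrite('pics/w13.png',im);cw=get_calibration('wrist')
h=cv2.cvtColor(im,cv2.COLOR_BGR2HSV)
m=((h[...,0]>3)&(h[...,0]<16)&(h[...,1]>140)&(h[...,2]>60)).astype(np.uint8);m[225:]=0
n,l,q,c=cv2.connectedComponentsWithStats(m)
for i in range(1,n):
    if q[i,4]>100: print(q[i],c[i])
g=np.array(s['position']);th=np.linspace(0,2*np.pi,40)
for off in (0,-.006):
  for z,r in((0,.029),(.085,.031)):
    a=np.array([proj('',[g[0]+off*.94+r*np.cos(t),g[1]+off*.34+r*np.sin(t),z],cw) for t in th]);print(off,z,a.min(0).round(),a.max(0).round())
im=get_image('top')
h=cv2.cvtColor(im,cv2.COLOR_BGR2HSV);m=((h[...,0]>3)&(h[...,0]<16)&(h[...,1]>140)&(h[...,2]>60)).astype(np.uint8)
n,l,q,c=cv2.connectedComponentsWithStats(m)
for i in range(1,n):
    if 50<q[i,4]<3000: print('top',q[i],c[i])
```

```text
t 18.05 P [ 0.4381 -0.1072  0.2669] box [-0.2326 -0.188 ] W-off mm -82.60368440664986 135.86855281651526 F [0.4019 0.2305 0.0085] grip 87.1516120271111 0.0 yaw -70.33847681810484
[ 460   98  106   71 5681] [516.0097 131.9699]
[ 285  163   66   62 2606] [318.0361 200.0414]
0 0 [297. 154.] [347. 204.]
0 0.085 [287. 162.] [358. 231.]
-0.006 0 [297. 160.] [347. 209.]
-0.006 0.085 [287. 169.] [357. 237.]
top [382 164  29  29 509] [397.7367 176.0236]
top [393 263  20  29 443] [401.9594 277.5237]
top [393 302  35  34 864] [410.559  318.4479]
```

The cup appears standing in the wrist view, with apex row 163 where a standing cup is predicted. Now back to the bar.

Call:
send_rows:
  rows:
    - {"x": 0,"y": 0,"z": 40,"roll": 8.2,"hand": 60}
    - {"x": 9,"y": 10,"z": 40,"roll": 8.2,"hand": 40}
    - {"x": 18,"y": 26,"z": 0,"roll": 8.2,"hand": 40}
    - {"x": 18,"y": 26,"z": 0,"roll": 8.2,"hand": 40}
    - {"x": 18,"y": 26,"z": 0,"roll": 8.2,"hand": 40}
    - {"x": 18,"y": 26,"z": 0,"roll": 8.2,"hand": 40}
    - {"x": 18,"y": 26,"z": 0,"roll": 8.2,"hand": 40}
    - {"x": 18,"y": 26,"z": 0,"roll": 8.2,"hand": 40}
    - {"x": 18,"y": 26,"z": 0,"roll": 8.2,"hand": 40}
    - {"x": 18,"y": 26,"z": 0,"roll": 8.2,"hand": 40}
  force: 20

```text
time: 19.15
position: [0.5875, 0.1127, 0.3373]
tool_rot: [-1.976, -2.44, 0.006]
ft_force: [0.4, -0.5, 1.1]
grip_width: 0.46
grip_force: 0.0
```

Call:
send_rows:
  rows:
    - {"x": 18,"y": 26,"z": 0,"roll": 8,"hand": 40}
    - {"x": 18,"y": 26,"z": 0,"roll": 0,"hand": 40}
    - {"x": 0,"y": 0,"z": 0,"roll": 0,"hand": 40}

```text
time: 19.45
position: [0.6238, 0.1689, 0.3357]
tool_rot: [-1.8, -2.571, 0.006]
ft_force: [-0.7, 0.7, -1.3]
grip_width: 0.459
grip_force: 0.0
```

Run:
```python
from chk import *
s=st();im=get_image('wrist');cv2.imwrite('pics/w14.png',im);cw=get_calibration('wrist');print(s['joint_positions'])
for q in(1.25,1.35):
    for y in(.06,0,-.06): print(q,y,w(p,bar(q,y)),proj('',w(p,bar(q,y)),cw))
for y in range(60,256,12):
    r=im[y].max(1); d=np.where(r<60)[0]; print(y,[ (int(a[0]),int(a[-1])) for a in np.split(d,np.where(np.diff(d)>2)[0]+1) if len(a)>5])
t=get_image('top');cv2.imwrite('pics/t14.png',t);h=cv2.cvtColor(t,cv2.COLOR_BGR2HSV);m=((h[...,0]>3)&(h[...,0]<16)&(h[...,1]>140)&(h[...,2]>60)).astype(np.uint8)
n,l,q,c=cv2.connectedComponentsWithStats(m)
for i in range(1,n):
    if 50<q[i,4]<3000: print('top',q[i],c[i],ray('top',*c[i],.085))
```

```text
t 19.45 P [0.6238 0.1689 0.3357] box [0.0355 0.009 ] W-off mm 185.50871120814935 204.69317387180607 F [-0.7495  0.7307 -1.2983] grip 39.9314934062503 0.0 yaw -339.98860123199705
[-0.7952  0.3378  0.6419  1.4127 -0.2003  1.4613  0.1913]
1.25 0.06 [0.5902 0.211  0.2391] [297.5226 145.367 ]
1.25 0 [0.6105 0.1545 0.2391] [299.2502 240.3799]
1.25 -0.06 [0.6308 0.0981 0.2391] [300.7346 322.0158]
1.35 0.06 [0.6074 0.2172 0.2364] [328.423 144.998]
1.35 0 [0.6277 0.1607 0.2364] [327.8183 238.8492]
1.35 -0.06 [0.648  0.1043 0.2364] [327.2978 319.6408]
60 []
72 []
84 []
96 []
108 []
120 []
132 []
144 []
156 []
168 []
180 []
192 []
204 []
216 []
228 [(314, 319), (323, 328)]
240 [(7, 63), (127, 215), (314, 321), (361, 377), (407, 515), (577, 635)]
252 [(0, 64), (108, 222), (257, 268), (315, 328), (360, 386), (420, 535), (575, 639)]
top [71 86 18 15 71] [78.4789 93.0986] [0.7658 0.4561 0.085 ]
top [379 164  32  31 686] [394.1822 178.5656] [ 0.5488 -0.2514  0.085 ]
top [316 219  29  28 628] [330.1529 232.5111] [ 0.4339 -0.1057  0.085 ]
top [380 263  33  29 751] [396.1838 276.3808] [ 0.3358 -0.2448  0.085 ]
top [393 302  35  34 862] [410.5603 318.4327] [ 0.2472 -0.2708  0.085 ]
```

The top view shows the cup as a round 29×28 px blob at (0.434,-0.106), standing upright. The bar sits at column ~320, centred between the fingers. I'll descend and pinch, and compute the closing arc.

Call:
send_rows:
  rows:
    - {"x": 0,"y": 0,"z": -25,"roll": 0,"hand": 40}
    - {"x": 0,"y": -3,"z": -15,"roll": 0,"hand": 40}
    - {"x": 0,"y": 0,"z": -3,"roll": 0,"hand": 40}
    - {"x": 0,"y": 0,"z": 0,"roll": 0,"hand": 0}
    - {"x": 0,"y": 0,"z": 0,"roll": 0,"hand": 0}
    - {"x": 0,"y": 0,"z": 0,"roll": 0,"hand": 0}
    - {"x": 0,"y": 0,"z": 0,"roll": 0,"hand": 0}
    - {"x": 0,"y": 0,"z": 0,"roll": 0,"hand": 0}

```text
time: 20.35
position: [0.625, 0.1613, 0.2977]
tool_rot: [1.807, 2.567, 0.006]
ft_force: [3.5, 0.3, 1.4]
grip_width: 0.132
grip_force: 20.0
```

Run:
```python
from chk import *
st();q=np.linspace(1.34,-.02,17)
P=np.array([w(p,bar(a,0)) for a in q])*1000
print(np.c_[q[1:],np.diff(P,axis=0)].round(2))
t=cv2.cvtColor(cv2.imread('pics/t14.png'),cv2.COLOR_BGR2HSV)[...,2]
for (u,v) in((330,233),(394,178),(396,276),(410,318)): print(u,[int(t[v+d,u+e]) for d,e in((0,0),(-4,0),(4,0),(0,-4),(0,4),(-12,0),(12,0),(0,-12),(0,12))])
```

```text
t 20.35 P [0.625  0.1613 0.2977] box [0.0341 0.0015] W-off mm 184.05871214213326 166.68414554407386 F [3.5489 0.2731 1.439 ] grip 11.462195790828765 20.00002384185791 yaw 19.719655699347996
[[  1.26 -14.64  -5.26   2.28]
 [  1.17 -14.77  -5.31   0.95]
 [  1.08 -14.79  -5.32  -0.38]
 [  1.   -14.7   -5.29  -1.71]
 [  0.92 -14.51  -5.22  -3.04]
 [  0.83 -14.22  -5.11  -4.33]
 [  0.74 -13.82  -4.97  -5.6 ]
 [  0.66 -13.32  -4.79  -6.83]
 [  0.58 -12.73  -4.58  -8.01]
 [  0.49 -12.05  -4.33  -9.13]
 [  0.4  -11.27  -4.05 -10.18]
 [  0.32 -10.42  -3.75 -11.16]
 [  0.24  -9.49  -3.41 -12.06]
 [  0.15  -8.49  -3.05 -12.87]
 [  0.06  -7.43  -2.67 -13.59]
 [ -0.02  -6.32  -2.27 -14.21]]
330 [228, 227, 221, 228, 221, 108, 88, 120, 90]
394 [228, 227, 221, 227, 156, 112, 155, 103, 84]
396 [155, 229, 156, 228, 155, 218, 83, 145, 81]
410 [155, 164, 155, 162, 154, 82, 81, 74, 76]
```

Call:
send_rows:
  rows:
    - {"x": -14.6,"y": -5.3,"z": 2.3,"roll": 0,"hand": 0}
    - {"x": -14.8,"y": -5.3,"z": 1,"roll": 0,"hand": 0}
    - {"x": -14.8,"y": -5.3,"z": -0.4,"roll": 0,"hand": 0}
    - {"x": -14.7,"y": -5.3,"z": -1.7,"roll": 0,"hand": 0}
    - {"x": -14.5,"y": -5.2,"z": -3,"roll": 0,"hand": 0}
    - {"x": -14.2,"y": -5.1,"z": -4.3,"roll": 0,"hand": 0}
    - {"x": -13.8,"y": -5,"z": -5.6,"roll": 0,"hand": 0}
    - {"x": -13.3,"y": -4.8,"z": -6.8,"roll": 0,"hand": 0}

```text
time: 21.15
position: [0.5101, 0.1204, 0.2797]
tool_rot: [1.806, 2.567, 0.009]
ft_force: [3.7, 1.6, 3.0]
grip_width: 0.128
grip_force: 20.0
```

Run:
```python
from chk import *
st();h=cv2.cvtColor(cv2.imread('pics/t14.png'),cv2.COLOR_BGR2HSV)
for u,v in((330,233),(395,178)):
  for y in range(v-18,v+19,2): print(y,''.join((chr(48+int(h[y,x,2])//26) if h[y,x,0]<18 and h[y,x,1]>110 else '.') for x in range(u-19,u+20)))
```

```text
t 21.15 P [0.5101 0.1204 0.2797] box [-0.0878  0.0018] W-off mm 62.15050864919022 148.68461093071306 F [3.6575 1.59   2.9592] grip 11.15939036776389 19.99983787536621 yaw 19.73187268347624
215 .......................................
217 .......................................
219 ...............568888877...............
221 ...........68864444444445787...........
223 .........685444566777743333478.........
225 .......5864478888888888884333486.......
227 ......485478888888888888865433467......
229 ......8547888888888888888666533486.....
231 .....48478888888888888886666543367.....
233 .....58478888888888888886666653357.....
235 ......8468888888888888666666653467.....
237 ......664888888888886666666653358......
239 .......7736666666666666666653348.......
241 ........78456666666666666653368........
243 ..........78545666666665433686.........
245 .............78854433366887............
247 .......................................
249 .......................................
251 .......................................
160 .......................................
162 .......................................
164 ...............78888888887.............
166 ............686444444443446786.........
168 ..........7744444444433333334586.......
170 ........485444444443333333333346.......
172 .......485466787643333333333333468.....
174 ......36888888888888733333333333487....
176 .....348788888888888865333333333367....
178 ...33337888888888888666553333333357....
180 ...3333588888888888865565333333347.....
182 ...3333368888888888665665433333367.....
184 ...333333687888886555556533333367......
186 ...33333334786666666656553333686.......
188 ....3333333346876666555533688..........
190 ......3333333333455788766..............
192 ........3333333333334..................
194 .............444.......................
196 .......................................
```

The ring-and-dark-wall pattern matches the other standing cups, so the cup is upright and empty. Closing continues.

Call:
send_rows:
  rows:
    - {"x": -12.7,"y": -4.6,"z": -8,"roll": 0,"hand": 0}
    - {"x": -12,"y": -4.3,"z": -9.1,"roll": 0,"hand": 0}
    - {"x": -11.3,"y": -4,"z": -10.2,"roll": 0,"hand": 0}
    - {"x": -10.4,"y": -3.8,"z": -11.2,"roll": 0,"hand": 0}
    - {"x": -9.5,"y": -3.4,"z": -12.1,"roll": 0,"hand": 0}
    - {"x": -8.5,"y": -3,"z": -12.9,"roll": 0,"hand": 0}
    - {"x": 0,"y": 0,"z": 0,"roll": 0,"hand": 0}

```text
time: 21.85
position: [0.4443, 0.0969, 0.2137]
tool_rot: [1.808, 2.569, 0.003]
ft_force: [3.7, 2.8, -7.6]
grip_width: 0.126
grip_force: 20.0
```

Run:
```python
from chk import *
s=st();print(s['joint_positions'],w(p,bar(.15,0)),w(p,bar(0,0)))
```

```text
t 21.85 P [0.4443 0.0969 0.2137] box [-0.1578  0.002 ] W-off mm -7.782604097094942 82.65668589936894 F [ 3.7189  2.8133 -7.5548] grip 10.982162464714824 19.998759627342224 yaw 19.719461445292666
[-0.9082 -0.0718  0.6192  2.0365  0.0441  1.1621  0.0365] [0.4467 0.0956 0.1547] [0.4344 0.0912 0.1303]
```

Call:
send_rows:
  rows:
    - {"x": -5,"y": -1.8,"z": -8.5,"roll": 0,"hand": 0}
    - {"x": -4,"y": -1.5,"z": -8.5,"roll": 0,"hand": 0}
    - {"x": -3,"y": -1.1,"z": -8,"roll": 0,"hand": 0}
    - {"x": -1,"y": -0.4,"z": -3,"roll": 0,"hand": 0}
    - {"x": 0,"y": 0,"z": -3,"roll": 0,"hand": 0}
    - {"x": 0,"y": 0,"z": 0,"roll": 0,"hand": 0}
    - {"x": 0,"y": 0,"z": 0,"roll": 0,"hand": 0}

```text
time: 22.55
position: [0.4331, 0.0922, 0.1868]
tool_rot: [1.808, 2.568, 0.005]
ft_force: [-4.7, 0.0, 23.8]
grip_width: 0.127
grip_force: 20.0
```

Run:
```python
from chk import *
s=st()
```

```text
t 22.55 P [0.4331 0.0922 0.1868] box [-0.1699  0.0013] W-off mm -19.90121591943936 55.764386113651796 F [-4.747   0.0395 23.7854] grip 11.018403388544238 20.004528164863586 yaw 19.701919050474217
```

The shutter is at the shut stop: Fz is 24 N and the bar height about 0.129, against an expected 0.130. I'll release, rise and back off.

Call:
send_rows:
  rows:
    - {"x": 0,"y": 0,"z": 0,"roll": 0,"hand": 34}
    - {"x": 0,"y": 0,"z": 0,"roll": 0,"hand": 34}
    - {"x": 0,"y": 0,"z": 0,"roll": 0,"hand": 34}
    - {"x": 0,"y": 0,"z": 10,"roll": 0,"hand": 34}
    - {"x": 0,"y": 0,"z": 25,"roll": 0,"hand": 34}
    - {"x": 0,"y": 0,"z": 40,"roll": 0,"hand": 34}
    - {"x": 0,"y": 0,"z": 50,"roll": 0,"hand": 34}
    - {"x": -5,"y": 40,"z": 10,"roll": 0,"hand": 34}
    - {"x": -10,"y": 40,"z": 0,"roll": 0,"hand": 34}
    - {"x": -10,"y": 40,"z": 0,"roll": 0,"hand": 34}

```text
time: 23.55
position: [0.4063, 0.2127, 0.3196]
tool_rot: [1.81, 2.567, 0.002]
ft_force: [1.0, 0.9, -0.8]
grip_width: 0.39
grip_force: 0.0
```

Call:
send_rows:
  rows:
    - {"x": -20,"y": 40,"z": 0,"roll": 0,"hand": 34}
    - {"x": -20,"y": 40,"z": 0,"roll": 0,"hand": 34}
    - {"x": -20,"y": 40,"z": 0,"roll": 0,"hand": 34}
    - {"x": -20,"y": 40,"z": 0,"roll": 0,"hand": 34}
    - {"x": -20,"y": 40,"z": 0,"roll": 0,"hand": 34}
    - {"x": 0,"y": 0,"z": 0,"roll": 0,"hand": 34}

```text
time: 24.15
position: [0.3015, 0.4169, 0.3179]
tool_rot: [-1.794, -2.577, 0.001]
ft_force: [-0.5, 0.2, -0.4]
grip_width: 0.39
grip_force: 0.0
```

Run:
```python
from col import *
st();t=get_image('top');S=get_image('scene');cv2.imwrite('pics/t20.png',t);cv2.imwrite('pics/s20.png',S)
ct,cs=get_calibration('top'),get_calibration('scene')
for q in(0,.05,.1): print(q,*[proj('',w(p,bar(q,y)),c).round(1) for c in(ct,cs) for y in(.06,-.06)])
# rows of dark bar and any blue lining seen
for c,im,(x0,x1),(y0,y1) in((ct,t,(185,275),(200,256)),(cs,S,(350,430),(188,222))):
    for y in range(y0,y1,2): print(y,''.join('#' if im[y,x].max()<55 else ('r' if im[y,x,2]>90 and im[y,x,1]<60 else('B' if im[y,x,0]>90 and im[y,x,2]<70 else '.')) for x in range(x0,x1)))
a=cv2.imread('pics/b.png');d=cv2.absdiff(a,t).max(2)
m=(cv2.GaussianBlur(d,(5,5),0)>40).astype(np.uint8);n,l,q,c=cv2.connectedComponentsWithStats(m)
for i in range(1,n):
    if q[i,4]>60: print('diff',q[i])
```

```text
t 24.15 P [0.3015 0.4169 0.3179] box [-0.1838  0.3515] W-off mm -33.830198384466634 186.94667408998396 F [-0.4935  0.2142 -0.3849] grip 33.907914717477745 0.0 yaw -339.7082135276456
0 [207.6 245.1] [262.4 223.8] [414.2 210.2] [363.1 202.5]
0.05 [205.8 243.3] [261.1 221.7] [414.6 208.6] [363.  200.9]
0.1 [203.8 241.3] [259.8 219.5] [415.  207.2] [362.9 199.4]
200 ..........................................................................................
202 ..........................................................................................
204 ..........................................................................................
206 ..........................................................................................
208 .......................................................................####...............
210 .......................................................................#####...........rrr
212 ........................................................................#####.....rrrrrrrr
214 ......................................................................
[... 2955 characters left out ...]
....................................................#.................
214 ................................................................................
216 ................................................................................
218 ................................................................................
220 ................................................................................
diff [182 130  84  34 262]
diff [135 138 135  53 541]
diff [139 146 134  54 551]
diff [228 155  47  21 143]
diff [ 172  196  122   50 1121]
diff [ 313  207   62   40 1586]
diff [    0   218   283   182 17143]
diff [204 220  62  29 452]
diff [  0 316   6  20  75]
diff [ 50 333  43  14 385]
```

The bar pixels match q=0 and no blue lining is visible. The picture differences are confined to the shutter, the cup and arm shadows, so the bystanders are unmoved. Handing in.

```bash
python3 -c "
from bench import *
print(close_job())"
```

```text
the job is handed in; nothing more can be done
None
```

The job is handed in at about 24 s of the 72 s limit. All five marbles are in the tray, the empty orange cup stands upright clear of the box, the shutter is shut, and the other things are where they were.

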